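# Load the ring-tube fixture, cover the findings and arm the marking laser

## Robot

A 6-joint arm with a two-finger parallel gripper is mounted at the origin on the work surface. World frame = base frame: x ahead of the robot, y to its left, z up, the work surface at z = 0. Lengths are in mm, angles in rad, forces in N, time in s.
With the tool pointing down it reaches from about 300 to 775 mm from the base axis. Payload 14.6 kg.
Tool frame: the origin (TCP) lies midway between the tips of the shut fingers; the grasp point (between the pads) lies 19 mm behind it (manip.hold_point_z is the distance from the TCP to the grasp point, in mm); z points along the fingers, y is the direction in which the jaws open and shut (so a half turn about z gives the same grasp; the last joint's range is limited). The gripper opens to 94 mm and grips with 3 to 60 N. Pads are 16 mm wide; open, the fingers measure 119 mm over their backs; the gripper's body (75 mm by 177 mm) begins 78 mm behind the grasp point.
Start: joints at [-1.179, 0.3, 1.521, -0, 1.321, -0.067], TCP at [243.572, -493.114, 177.446] pointing down, gripper open.
Joint ranges: [-3.03, 3.03], [-0.79, 2.21], [0.23, 2.52], [-1.04, 4.18], [0, 3.07], [-2.55, 2.55]. Speed limits (rad/s): [2.22, 2.22, 2.57, 3.14, 3.14, 3.14].

## Interface

Orientations are given as [roll, pitch, yaw] about the fixed x, y, z axes, in that order (R = Rz(yaw) Ry(pitch) Rx(roll)).
In Python, from cell import manip gives the robot as it stands.
- The arm moves only by the shell command python3 -m crank 'ROWS' [OPENING] [FORCE]. ROWS is JSON, a list of rows, each an object with "offset": the shift along the world's x, y, z in m, a list of three; "spin": the turn about the world's z in degrees. In form: [{"offset": [dx, dy, dz], "spin": spin}, ...]. A call has exactly 8 rows; each row is the pose to reach, as a shift and turn from the pose measured when the call began; what a row does not reach only later rows make up. A row lasts 1/12 s, in which the tool goes at most 41.7 mm and 7.16 degrees, less where a joint would pass 70% of its speed; a pose out of reach is approached as far as the arm can. A call with a gripper value outside its range is refused whole. OPENING is the opening, from 0 (shut) to 1 (fully open), set as the call begins (- or left out, the last holds). The fingers move at their own pace and stop on an object; FORCE is the grip in N (left out, the last holds). Time passes only in rows, so rows that repeat a pose let the fingers close, or fill a call up. It gives the time, the measured TCP pose, the force and the opening at its end, in the units of the state.
- manip.read_state(): the state, without advancing time (a new reading comes with each control period).
- manip.camera(name): name is "scene" or "top" or "wrist"; returns a dict with "pixels" (420x560x3 uint8, red, green, blue), "fx", "fy", "cx", "cy" (pixels), "k1" (the pictures are not rectified: a ray, as slopes to the right and down, at radius r is drawn at 1 + k1 r^2 times it, then the intrinsics apply), "extrinsics" (4x4, takes a point from world to camera coordinates); the wrist camera has in their place "hand_eye" (4x4, takes a point from camera to tool coordinates, whose origin is the TCP and whose axes are the flange's). Camera axes: x right, y down, z forward; pixel columns grow to the right and rows downward; lengths in mm; the calibration is good to about 2 mm. A picture is of the moment at which its call begins: read the wrist's pose just before it. There is no depth.
- manip.sign_off(): hands the job in, once; it reports no verdict.
Trained networks look in a picture, given as the dict that the camera call returned (one of the last four; its "shot" number tells which), for a name from the list of things; names that differ only in an ending like _2 or _b are one class to them, and where a whole thing is asked for, a point or a joint stands for the part that bears it (a point fixed in the world has none). Each returns a list of dicts, best first, with "conf" (0 to 1); they miss things now and then, are a little off and sometimes report something else, mostly with a low value. They report only what shows in the picture. A call takes as long as a camera call. They do not tell look-alikes from the thing itself.
- manip.search_frame(picture, name): "location" ([x, y, z] in mm, in world coordinates, good to about 4 mm: the middle of the surface that is visible of it).
- manip.masks_of(picture, name): "mask" (420x560 bool, what is visible of it).
The state is a dict: "clock": time; "joints": joint angles; "qd": joint speeds; "effort": joint torques, N m; "eef_pos": TCP position; "eef_rot": TCP orientation; "wrist_force": force on the tool from outside, world axes, zero at the start; "moment": the same for the moment, N m; "finger_gap": finger opening in mm.
Only numpy, scipy, OpenCV 4.12 (cv2) and the standard library are available. Lean on these libraries where they do the work, as an engineer would, in place of code of your own. Each camera call takes 0.05 s, during which the arm holds its last target. There are 200 camera calls.

## Task

Get the marking laser ready: lay every brass tube that is on the bench into its own pair of V-rests on the fixture, centred end to end, and set the loose lid on the pot of findings so that it sits seated and level. Only when all that is done, lift the red safety cover on the arming box well open, flip the toggle beneath it to on (towards the hinge), and close the cover fully over it again. Leave the other things on the bench where they are.

Things in the scene. Friction and masses are not known exactly. Their poses are not given: they have to be found in the camera images.
- tube1_center (a point): brass tube blank, 24 mm in diameter and 90 mm long, 0.1 to 0.2 kg, lying on the black rubber mat (3 mm thick) at the start; three or four of the four tubes are present. The point is the middle of the tube, on its axis; its x axis runs along the tube. It can roll
- tube2_center (a point): brass tube blank, 24 mm in diameter and 90 mm long, 0.1 to 0.2 kg, lying on the black rubber mat (3 mm thick) at the start; three or four of the four tubes are present. The point is the middle of the tube, on its axis; its x axis runs along the tube. It can roll
- tube3_center (a point): brass tube blank, 24 mm in diameter and 90 mm long, 0.1 to 0.2 kg, lying on the black rubber mat (3 mm thick) at the start; three or four of the four tubes are present. The point is the middle of the tube, on its axis; its x axis runs along the tube. It can roll
- tube4_center (a point): brass tube blank, 24 mm in diameter and 90 mm long, 0.1 to 0.2 kg, lying on the black rubber mat (3 mm thick) at the start; three or four of the four tubes are present. The point is the middle of the tube, on its axis; its x axis runs along the tube. It can roll
- nest1 (a point): where the middle of a seated tube lies in one of the fixture's four places (62 mm apart), midway between its pair of V-rests; the y axis runs along the seated tube, z is up. Groove bottoms are 17 mm below the point, tops of the V-rests 1 mm below (mouth 32 mm wide), the base plate 41 mm below, the table 49 mm below
- nest2 (a point): where the middle of a seated tube lies in one of the fixture's four places (62 mm apart), midway between its pair of V-rests; the y axis runs along the seated tube, z is up. Groove bottoms are 17 mm below the point, tops of the V-rests 1 mm below (mouth 32 mm wide), the base plate 41 mm below, the table 49 mm below
- nest3 (a point): where the middle of a seated tube lies in one of the fixture's four places (62 mm apart), midway between its pair of V-rests; the y axis runs along the seated tube, z is up. Groove bottoms are 17 mm below the point, tops of the V-rests 1 mm below (mouth 32 mm wide), the base plate 41 mm below, the table 49 mm below
- nest4 (a point): where the middle of a seated tube lies in one of the fixture's four places (62 mm apart), midway between its pair of V-rests; the y axis runs along the seated tube, z is up. Groove bottoms are 17 mm below the point, tops of the V-rests 1 mm below (mouth 32 mm wide), the base plate 41 mm below, the table 49 mm below
- fixture: aluminium marking fixture fixed to the bench, base plate 250 (x) x 120 (y) x 8 mm, origin at the centre of its underside. It carries four pairs of dark steel 90 degree V-rests in a row along its x; in each pair the rests are 12 mm thick and centred 32 mm either side of the middle, leaving a free gap of 52 mm for the fingers
- lid_grip (a point): loose round metal lid: disc 104 mm across, 5 mm thick; under it a step 68 mm across, 6 mm deep, on which it stands at the start; on top an upright black cylindrical knob 18 mm across, 34 mm tall; 0.1 to 0.2 kg. The point is on the axis inside the knob, 30 mm above the step's underside, 19 mm above the disc, 15 mm below the knob's top; z points up out of the knob
- pot_rim (a point): white open pot of finished findings, fixed to the bench, outer diameter 92 mm, inner 82 mm, 45 mm tall. The point is the centre of its mouth at rim height. With the lid seated, the lid_grip point is 24 mm above this point
- armbox: grey laser arming box, fixed to the bench, 150 (x) x 110 (y) x 45 mm tall. Origin at the centre of its underside; its -x side faces the robot at yaw 0. The toggle's pivot is at x = 0, y = 0, z = 45 mm and the guard's hinge at x = +42 mm, z = 46 mm in its frame. Nothing stands within 60 mm behind it (+x)
- guard (a joint): angle of the red safety cover, rad: 0 closed, grows as its front edge swings up and back (to +x), stop at 1.9; may start ajar (up to 0.06). Light friction hinge: stays where it is left, needs about 1 N at the knob. The cover is a hood open below, 80 (x) x 56 (y) x 44 mm tall when closed, hinged at its rear lower edge
- guard_knob (a point): centre of the black ball knob, 18 mm in diameter, on a stem on top of the cover near its front edge: 26 mm above the cover's top face; with the cover closed it is 66 mm in front of (-x) and 70 mm above the hinge in the box's frame. The ball may turn between the fingers while the cover swings
- guard_hinge (a point): point on the cover's hinge axis (the axis runs along the box's y), mid-width
- toggle (a joint): angle of the laser arming toggle under the cover, rad: 0 off (leaning 0.45 rad to the box's -x side), 0.9 on (leaning 0.45 rad to the +x side, towards the hinge). A stiff toggle that stays where it is left; it needs about 2 to 3 N pushed sideways half-way up
- toggle_tip (a point): centre of the toggle's 12 mm ball end, 32 mm from its pivot on the box's top face; the stem is 8 mm in diameter
- jar: bystander, to be left alone: amber glass jar with a steel cap, 56 mm across, 75 mm tall. Origin at its underside
- mug: bystander, to be left alone: blue ceramic mug, 76 mm across, 85 mm tall. Origin at its underside
- anvil: bystander, to be left alone: small steel bench block, 60 x 60 x 30 mm. Origin at its underside
- graver: bystander, to be left alone: wood-handled graver lying flat, 130 mm long. Origin at its underside
- burnisher: bystander, to be left alone: wood-handled burnisher lying flat, 150 mm long. Origin at its underside
- benchbrush: bystander, to be left alone: bench brush lying flat, 180 mm long. Origin at its underside
- pliers: bystander, to be left alone: small wood-handled pliers lying flat, 110 mm long. Origin at its underside
Not all that is in view belongs to the job. Leave any brown or purple look-alike of the part that bears lid_grip alone.

How it is judged (in metres and radians):
On the way, in this order (a step that is already met when the one before it is completed fails the run):
1. every tube lies in V-rests and the lid sits on the pot, the cover still down and the toggle off (((horizontal distance between tube1_center and nest1 below 0.012 m and angle between the x axis of tube1_center and the y axis of nest1, either way round below 0.08 rad and z of tube1_center in the frame of nest1 between -0.004 and 0.004 m) or (horizontal distance between tube1_center and nest2 below 0.012 m and angle between the x axis of tube1_center and the y axis of nest2, either way round below 0.08 rad and z of tube1_center in the frame of nest2 between -0.004 and 0.004 m) or (horizontal distance between tube1_center and nest3 below 0.012 m and angle between the x axis of tube1_center and the y axis of nest3, either way round below 0.08 rad and z of tube1_center in the frame of nest3 between -0.004 and 0.004 m) or (horizontal distance between tube1_center and nest4 below 0.012 m and angle between the x axis of tube1_center and the y axis of nest4, either way round below 0.08 rad and z of tube1_center in the frame of nest4 between -0.004 and 0.004 m)) and ((horizontal distance between tube2_center and nest1 below 0.012 m and angle between the x axis of tube2_center and the y axis of nest1, either way round below 0.08 rad and z of tube2_center in the frame of nest1 between -0.004 and 0.004 m) or (horizontal distance between tube2_center and nest2 below 0.012 m and angle between the x axis of tube2_center and the y axis of nest2, either way round below 0.08 rad and z of tube2_center in the frame of nest2 between -0.004 and 0.004 m) or (horizontal distance between tube2_center and nest3 below 0.012 m and angle between the x axis of tube2_center and the y axis of nest3, either way round below 0.08 rad and z of tube2_center in the frame of nest3 between -0.004 and 0.004 m) or (horizontal distance between tube2_center and nest4 below 0.012 m and angle between the x axis of tube2_center and the y axis of nest4, either way round below 0.08 rad and z of tube2_center in the frame of nest4 between -0.004 and 0.004 m)) and ((horizontal distance between tube3_center and nest1 below 0.012 m and angle between the x axis of tube3_center and the y axis of nest1, either way round below 0.08 rad and z of tube3_center in the frame of nest1 between -0.004 and 0.004 m) or (horizontal distance between tube3_center and nest2 below 0.012 m and angle between the x axis of tube3_center and the y axis of nest2, either way round below 0.08 rad and z of tube3_center in the frame of nest2 between -0.004 and 0.004 m) or (horizontal distance between tube3_center and nest3 below 0.012 m and angle between the x axis of tube3_center and the y axis of nest3, either way round below 0.08 rad and z of tube3_center in the frame of nest3 between -0.004 and 0.004 m) or (horizontal distance between tube3_center and nest4 below 0.012 m and angle between the x axis of tube3_center and the y axis of nest4, either way round below 0.08 rad and z of tube3_center in the frame of nest4 between -0.004 and 0.004 m)) and ((horizontal distance between tube4_center and nest1 below 0.012 m and angle between the x axis of tube4_center and the y axis of nest1, either way round below 0.08 rad and z of tube4_center in the frame of nest1 between -0.004 and 0.004 m) or (horizontal distance between tube4_center and nest2 below 0.012 m and angle between the x axis of tube4_center and the y axis of nest2, either way round below 0.08 rad and z of tube4_center in the frame of nest2 between -0.004 and 0.004 m) or (horizontal distance between tube4_center and nest3 below 0.012 m and angle between the x axis of tube4_center and the y axis of nest3, either way round below 0.08 rad and z of tube4_center in the frame of nest3 between -0.004 and 0.004 m) or (horizontal distance between tube4_center and nest4 below 0.012 m and angle between the x axis of tube4_center and the y axis of nest4, either way round below 0.08 rad and z of tube4_center in the frame of nest4 between -0.004 and 0.004 m)) and horizontal distance between lid_grip and pot_rim below 0.01 m and angle between lid_grip's own z axis and vertical below 0.06 rad and z of lid_grip in the frame of pot_rim between 0.02 and 0.028 m and value of joint each of guard, toggle below 0.3 rad), for 0.2 s.
2. the safety cover is lifted well open (more than 1.2 rad) (value of joint guard above 1.2 rad), for 0.2 s.
3. the toggle is on with the cover up (value of joint toggle above 0.7 rad and value of joint guard above 0.9 rad), for 0.2 s.
4. the cover is closed over the switched-on toggle (value of joint guard below 0.08 rad and value of joint toggle above 0.7 rad), for 0.2 s.
At the end, for the whole second after the job is handed in: Every tube present lies in a pair of V-rests (middle within 12 mm of the place horizontally and 4 mm in height, axis within 0.08 rad), the lid is seated on the pot (within 10 mm of centre, 4 mm in height, tilt under 0.06 rad), the toggle is past 0.7 rad (on), the cover is below 0.08 rad (closed) (all of step 4 and ((horizontal distance between tube1_center and nest1 below 0.012 m and angle between the x axis of tube1_center and the y axis of nest1, either way round below 0.08 rad and z of tube1_center in the frame of nest1 between -0.004 and 0.004 m) or (horizontal distance between tube1_center and nest2 below 0.012 m and angle between the x axis of tube1_center and the y axis of nest2, either way round below 0.08 rad and z of tube1_center in the frame of nest2 between -0.004 and 0.004 m) or (horizontal distance between tube1_center and nest3 below 0.012 m and angle between the x axis of tube1_center and the y axis of nest3, either way round below 0.08 rad and z of tube1_center in the frame of nest3 between -0.004 and 0.004 m) or (horizontal distance between tube1_center and nest4 below 0.012 m and angle between the x axis of tube1_center and the y axis of nest4, either way round below 0.08 rad and z of tube1_center in the frame of nest4 between -0.004 and 0.004 m)) and ((horizontal distance between tube2_center and nest1 below 0.012 m and angle between the x axis of tube2_center and the y axis of nest1, either way round below 0.08 rad and z of tube2_center in the frame of nest1 between -0.004 and 0.004 m) or (horizontal distance between tube2_center and nest2 below 0.012 m and angle between the x axis of tube2_center and the y axis of nest2, either way round below 0.08 rad and z of tube2_center in the frame of nest2 between -0.004 and 0.004 m) or (horizontal distance between tube2_center and nest3 below 0.012 m and angle between the x axis of tube2_center and the y axis of nest3, either way round below 0.08 rad and z of tube2_center in the frame of nest3 between -0.004 and 0.004 m) or (horizontal distance between tube2_center and nest4 below 0.012 m and angle between the x axis of tube2_center and the y axis of nest4, either way round below 0.08 rad and z of tube2_center in the frame of nest4 between -0.004 and 0.004 m)) and ((horizontal distance between tube3_center and nest1 below 0.012 m and angle between the x axis of tube3_center and the y axis of nest1, either way round below 0.08 rad and z of tube3_center in the frame of nest1 between -0.004 and 0.004 m) or (horizontal distance between tube3_center and nest2 below 0.012 m and angle between the x axis of tube3_center and the y axis of nest2, either way round below 0.08 rad and z of tube3_center in the frame of nest2 between -0.004 and 0.004 m) or (horizontal distance between tube3_center and nest3 below 0.012 m and angle between the x axis of tube3_center and the y axis of nest3, either way round below 0.08 rad and z of tube3_center in the frame of nest3 between -0.004 and 0.004 m) or (horizontal distance between tube3_center and nest4 below 0.012 m and angle between the x axis of tube3_center and the y axis of nest4, either way round below 0.08 rad and z of tube3_center in the frame of nest4 between -0.004 and 0.004 m)) and ((horizontal distance between tube4_center and nest1 below 0.012 m and angle between the x axis of tube4_center and the y axis of nest1, either way round below 0.08 rad and z of tube4_center in the frame of nest1 between -0.004 and 0.004 m) or (horizontal distance between tube4_center and nest2 below 0.012 m and angle between the x axis of tube4_center and the y axis of nest2, either way round below 0.08 rad and z of tube4_center in the frame of nest2 between -0.004 and 0.004 m) or (horizontal distance between tube4_center and nest3 below 0.012 m and angle between the x axis of tube4_center and the y axis of nest3, either way round below 0.08 rad and z of tube4_center in the frame of nest3 between -0.004 and 0.004 m) or (horizontal distance between tube4_center and nest4 below 0.012 m and angle between the x axis of tube4_center and the y axis of nest4, either way round below 0.08 rad and z of tube4_center in the frame of nest4 between -0.004 and 0.004 m)) and horizontal distance between lid_grip and pot_rim below 0.01 m and angle between lid_grip's own z axis and vertical below 0.06 rad and z of lid_grip in the frame of pot_rim between 0.02 and 0.028 m); the robot touches nothing.
It fails at once if a bystander is moved more than 50 mm (distance of any of jar, mug, anvil, graver, burnisher, benchbrush, pliers from where it was at the start of the episode above 0.05 m).
It fails at once if the jar or the mug is tipped over (angle between any of jar, mug's own z axis and vertical above 0.6 rad).
Of tube1, tube2, tube3, tube4 only 3 to 4 are there at a start; the rules pass over those that are not, and their reading is None.
At some moment in a run one of tube1, tube2, tube3, tube4, lid may be knocked a few centimetres aside while the robot is not near it.
Once in a run the grip may slacken for a moment while it holds something.
It also fails if it takes over 210 s, if anything falls off the work surface, if the arm or the gripper's body presses on something with over 40 N, if the wrist force passes 120 N, or if a joint passes its speed limit or range.

## Working session

There is one attempt and no reset: what is moved stays moved. The work goes in short steps, Python scripts to look and compute and a shell command to move; the robot and the scene stay as the last step left them, time stands still between calls to the robot, and variables do not carry over. Pictures are saved under pics/ and viewed, about 12 in all and at most 16, crops included, and the job is handed in when it is done.

```bash
ls; mkdir -p pics; cat > h.py <<'E'
import numpy as np, cv2
from cell import manip
def save(p,n,box=None,s=1):
    im=cv2.cvtColor(p["pixels"],cv2.COLOR_RGB2BGR)
    if box: im=im[box[1]:box[3],box[0]:box[2]]
    cv2.imwrite("pics/"+n,cv2.resize(im,None,fx=s,fy=s,interpolation=cv2.INTER_CUBIC))
def rot(rpy):
    from scipy.spatial.transform import Rotation as R
    return R.from_euler('xyz',rpy).as_matrix()
def pose(p,st=None):  # camera->world R,t
    if "extrinsics" in p:
        E=np.array(p["extrinsics"]);return E[:3,:3].T,-E[:3,:3].T@E[:3,3]
    H=np.array(p["hand_eye"]);W=rot(st["eef_rot"])
    return W@H[:3,:3],W@H[:3,3]+np.array(st["eef_pos"])
def ray(p,uv,st=None):
    R,t=pose(p,st)
    x,y=(uv[0]-p["cx"])/p["fx"],(uv[1]-p["cy"])/p["fy"]
    rd=np.hypot(x,y);r=rd
    for _ in range(20): r=rd/(1+p["k1"]*r*r)
    f=r/rd if rd>0 else 1
    return t,R@np.array([x*f,y*f,1])
def onz(p,uv,z,st=None):
    t,d=ray(p,uv,st);return t+d*(z-t[2])/d[2]
def proj(p,X,st=None):
    R,t=pose(p,st);c=R.T@(np.array(X,float)-t);x,y=c[0]/c[2],c[1]/c[2];k=1+p["k1"]*(x*x+y*y)
    return np.array([p["cx"]+p["fx"]*x*k,p["cy"]+p["fy"]*y*k])
def maskaxis(p,m,z,st=None):
    "centroid and long axis yaw of mask on plane z"
    vs,us=np.nonzero(m);P=np.array([onz(p,(u,v),z,st)[:2] for u,v in zip(us[::3],vs[::3])])
    c=P.mean(0);w,V=np.linalg.eigh(np.cov((P-c).T));r=cv2.minAreaRect(P.astype(np.float32))
    return c,np.degrees(np.arctan2(V[1,1],V[0,1]))%180,r
E
python3 - <<'E'
from h import *
for n in ["scene","top"]:
    p=manip.camera(n);save(p,n+"0.png",s=1.4);print(n,pose(p)[1].round())
    for k in ["tube1_center","nest1","fixture","lid_grip","pot_rim","armbox","guard_knob","guard","guard_hinge","jar","mug","anvil","graver","burnisher","benchbrush","pliers"]:
        try: print(k,[(np.round(d["location"]).tolist(),round(d["conf"],2)) for d in manip.search_frame(p,k)])
        except Exception as e: print(k,e)
print(manip.read_state())
E
```

```text
pics
scene [1177.  776.  977.]
tube1_center [([483.0, -134.0, 21.0], 0.72), ([510.0, -275.0, 90.0], 0.45)]
nest1 [([538.0, 295.0, 8.0], 0.62)]
fixture [([539.0, 291.0, 8.0], 0.65)]
lid_grip [([653.0, -60.0, 9.0], 0.82), ([333.0, -215.0, 12.0], 0.76), ([682.0, -271.0, 7.0], 0.55)]
pot_rim [([656.0, 77.0, 26.0], 0.64)]
armbox [([522.0, -270.0, 41.0], 0.78)]
guard_knob [([511.0, -278.0, 90.0], 0.77), ([475.0, -67.0, 18.0], 0.75), ([531.0, 290.0, 10.0], 0.69)]
guard [([512.0, -278.0, 87.0], 0.65)]
guard_hinge [([506.0, -279.0, 90.0], 0.71), ([537.0, 293.0, 10.0], 0.63)]
jar [([633.0, -421.0, 46.0], 0.53)]
mug [([353.0, 436.0, 54.0], 0.93)]
anvil [([515.0, -433.0, 29.0], 0.48)]
graver [([794.0, -122.0, 19.0], 0.5)]
burnisher [([801.0, 58.0, 21.0], 0.64)]
benchbrush [([624.0, 488.0, 20.0], 0.93), ([536.0, 288.0, 7.0], 0.4)]
pliers [([659.0, 77.0, 24.0], 0.56)]
top [ 465.    7. 1379.]
tube1_center [([479.0, -140.0, 23.0], 0.77)]
nest1 [([515.0, 286.0, 9.0], 0.7)]
fixture [([523.0, 287.0, 8.0], 0.81)]
lid_grip [([658.0, -62.0, 8.0], 0.78), ([326.0, -214.0, 14.0], 0.69), ([680.0, -278.0, 11.0
[... 705 characters left out ...]
, 94.0], 0.17)]
{'clock': 1.7, 'joints': array([-1.17860323e+00,  2.99906713e-01,  1.52101371e+00,  2.25657733e-05,
        1.32067940e+00, -6.66237186e-02]), 'qd': array([ 2.52489990e-05,  1.22648808e-03,  2.88975248e-04, -2.23324324e-03,
       -5.05447323e-04,  1.04185227e-03]), 'effort': array([ 1.28239080e-04, -5.31657207e+01, -3.52914155e+01,  7.09010730e-02,
        2.12566077e-02, -2.56375699e-05]), 'eef_pos': array([ 243.5759451 , -493.11247997,  177.4360934 ]), 'eef_rot': array([-3.14158696e+00, -2.22920118e-05,  4.58811228e-01]), 'wrist_force': array([-0.41747653, -0.47105331,  0.14747095]), 'moment': array([-0.01561799, -0.02358305, -0.03210423]), 'finger_gap': 93.96805428254946}
```

View pics/top0.png

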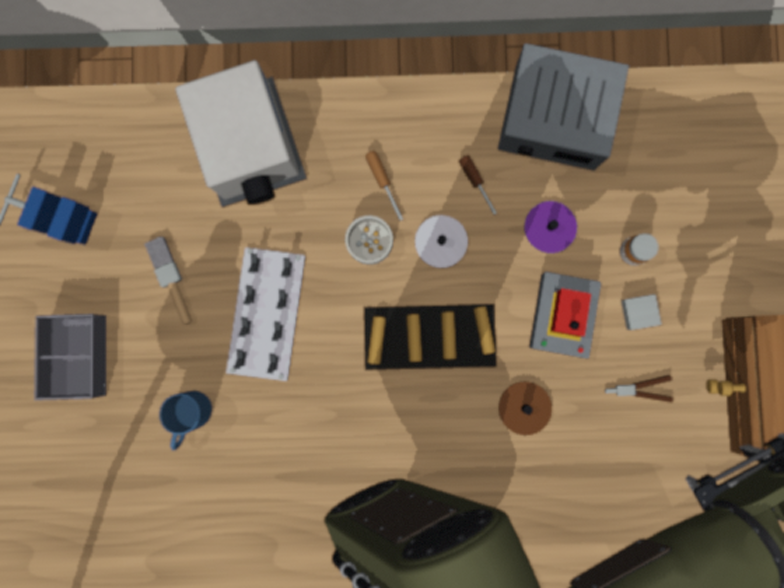

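View pics/scene0.png

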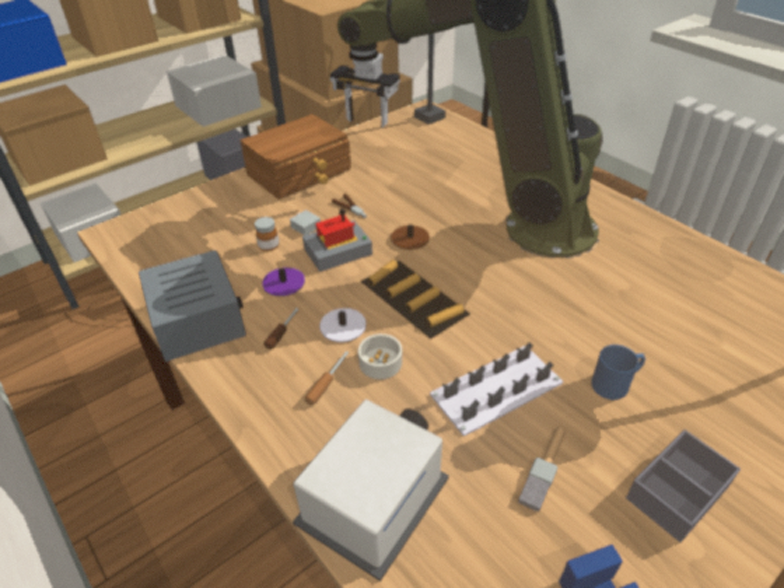

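```bash
cat > meas.py <<'E'
from h import *
def tubes(p,st=None,box=None):
    im=p["pixels"];hsv=cv2.cvtColor(im,cv2.COLOR_RGB2HSV);out=[]
    # mat: dark region
    for d in manip.masks_of(p,"tube1_center"):
        m=d["mask"]
        if m.sum()<40: continue
        c,y,r=maskaxis(p,m,15,st);out.append((d["conf"],c.round(1),round(y,1),np.round(r[1],0),m.sum()))
    return out
E
python3 - <<'E'
from meas import *
p=manip.camera("top")
for t in tubes(p): print(t)
for k,z in [("fixture",8),("armbox",45),("guard",90),("lid_grip",11),("pot_rim",45)]:
    for d in manip.masks_of(p,k):
        c,y,r=maskaxis(p,d["mask"],z);print(k,round(d["conf"],2),c.round(1),round(y,1),np.round(r[0],1),np.round(r[1]),round(r[2],1))
im=p["pixels"];hsv=cv2.cvtColor(im,cv2.COLOR_RGB2HSV)
# brass on mat by colour
x0,y0,x1,y1=262,220,352,262
m=np.zeros(im.shape[:2],np.uint8);m[y0:y1,x0:x1]=(hsv[y0:y1,x0:x1,2]>70)
n,l,s,_=cv2.connectedComponentsWithStats(m)
for i in range(1,n):
    if s[i,4]>60: c,y,r=maskaxis(p,l==i,15);print("brass",c.round(1),round(y,1),np.round(r[0],1),np.round(r[1]),s[i])
save(p,"top_crop.png",(150,130,440,310),2.7)
E
```

```text
(0.64, array([ 476., -140.]), np.float64(11.2), array([92., 24.]), np.int64(301))
(0.21, array([660.1,  80.8]), np.float64(18.3), array([94., 91.]), np.int64(937))
(0.19, array([ 504.3, -308.4]), np.float64(164.4), array([69., 88.]), np.int64(795))
fixture 0.72 [519.9 288.3] 170.7 [520.6 288.1] [120. 249.] 80.7
fixture 0.2 [ 505.2 -310.1] 172.6 [ 505.2 -310.1] [68. 86.] 77.0
armbox 0.61 [ 501.6 -291.2] 166.1 [ 501.7 -291. ] [115. 149.] 77.3
guard 0.78 [ 505.  -291.6] 165.6 [ 504.5 -290.8] [65. 84.] 78.9
guard 0.63 [465.  -64.7] 1.5 [466.1 -67.7] [26. 88.] 88.1
lid_grip 0.83 [654.4 -60.8] 62.9 [655.8 -60.6] [102.  98.] 43.1
lid_grip 0.62 [ 674.8 -278.6] 125.6 [ 675.6 -279.7] [102. 101.] 87.7
lid_grip 0.56 [ 323.2 -213.6] 29.6 [ 322.9 -212.6] [100.  99.] 88.5
pot_rim 0.77 [654.5  80.1] 4.2 [655.2  78.8] [84. 90.] 88.7
brass [ 475.9 -140.4] 9.4 [ 475.7 -140.6] [91. 24.] [339 220  13  33 284]
brass [468.3 -70.6] 178.4 [468.9 -70.5] [93. 22.] [316 222  10  35 287]
brass [465.7  -2.4] 1.3 [465.5  -2.5] [93. 20.] [291 224  10  35 291]
brass [463.3  70.9] 170.6 [463.2  71.7] [25. 93.] [262 226  13  34 314]
```

View pics/top_crop.png

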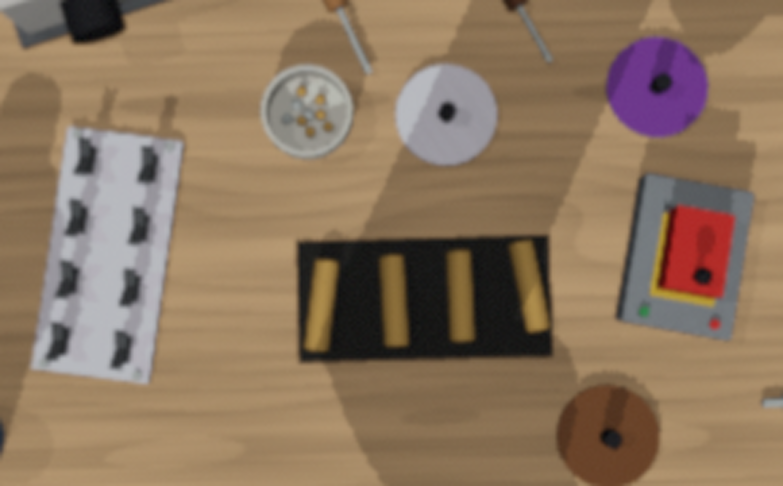

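The lids, in pixels of the enlarged top crop, are grey metal (447,113), purple (657,87) and brown (610,437). The grey metal one fits the description. There are four tubes on the mat. I'll move above the mat for a wrist look.

```bash
python3 -m crank '[{"offset":[0.03,0.04,0.02],"spin":-3},{"offset":[0.06,0.08,0.04],"spin":-6},{"offset":[0.085,0.11,0.06],"spin":-9},{"offset":[0.11,0.14,0.08],"spin":-12},{"offset":[0.13,0.175,0.1],"spin":-16},{"offset":[0.15,0.21,0.11],"spin":-20},{"offset":[0.165,0.245,0.12],"spin":-24},{"offset":[0.18,0.28,0.12],"spin":-26.3}]' 0.5
python3 -m crank '[{"offset":[0,0.03,0.01],"spin":0},{"offset":[0.01,0.06,0.01],"spin":0},{"offset":[0.02,0.095,0.01],"spin":0},{"offset":[0.025,0.13,0.01],"spin":0},{"offset":[0.03,0.16,0.01],"spin":0},{"offset":[0.03,0.18,0.01],"spin":0},{"offset":[0.03,0.18,0.01],"spin":0},{"offset":[0.03,0.18,0.01],"spin":0}]' -
python3 - <<'E'
from meas import *
st=manip.read_state();p=manip.camera("wrist");save(p,"w0.png",s=1.4)
print(st["eef_pos"],np.degrees(st["eef_rot"]))
for t in tubes(p,st): print(t)
print(np.round(p["hand_eye"],2).tolist())
E
```

```text
clock: 2.72
eef_pos: [414.3, -233.6, 296.1]
eef_rot: [3.14, -0.002, -0.004]
wrist_force: [0.3, -0.3, 0.5]
finger_gap: 47.2
clock: 3.38
eef_pos: [444.3, -53.0, 306.2]
eef_rot: [3.14, -0.002, -0.002]
wrist_force: [-0.5, -0.0, 0.4]
finger_gap: 46.5
[444.33635311 -53.02138515 306.2233726 ] [ 1.79917758e+02 -1.25768695e-01 -1.40008360e-01]
(0.77, array([ 478. , -140.5]), np.float64(10.4), array([94., 25.]), np.int64(1013))
[[-0.0, -0.96, -0.27, 77.93], [1.0, 0.0, -0.0, -1.22], [0.0, -0.27, 0.96, -207.5], [0.0, 0.0, 0.0, 1.0]]
```

View pics/w0.png

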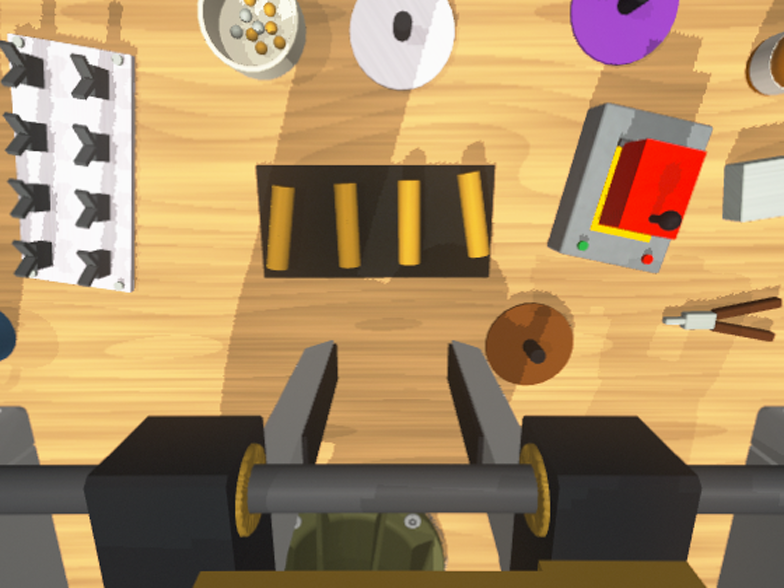

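```bash
cat >> meas.py <<'E'
def brass(p,st,box,z=15,vmin=90):
    hsv=cv2.cvtColor(p["pixels"],cv2.COLOR_RGB2HSV);x0,y0,x1,y1=box
    m=np.zeros(hsv.shape[:2],np.uint8);s=hsv[y0:y1,x0:x1];m[y0:y1,x0:x1]=(s[...,2]>vmin)&(s[...,1]>110)&(s[...,0]<32)
    n,l,S,_=cv2.connectedComponentsWithStats(m);o=[]
    for i in range(1,n):
        if S[i,4]>150: c,y,r=maskaxis(p,l==i,z,st);o.append((np.round(r[0],1),round(y,1),np.round(sorted(r[1]))))
    return o
E
python3 - <<'E'
from meas import *
st=manip.read_state();p=manip.camera("wrist")
for t in brass(p,st,(186,120,352,196)): print(t)
g=lambda u,v,z: onz(p,(u/1.4,v/1.4),z,st).round(1)
print("box",[g(*c,45) for c in [(607,103),(712,127),(660,272),(557,249)]])
print("knob",g(668,219,116)," lidknob",g(403,18,45), "fix corners",[g(*c,8) for c in [(136,54),(131,291)]])
E
```

```text
(array([ 467.7, -147.3]), np.float64(13.4), array([ 37., 114.]))
(array([468.7, -69.3]), np.float64(1.5), array([25., 93.]))
(array([465.3,  -2. ]), np.float64(2.1), array([24., 92.]))
(array([462.8,  72.2]), np.float64(171.7), array([25., 92.]))
box [array([ 584.5, -258.9,   45. ]), array([ 562.1, -362.7,   45. ]), array([ 419. , -334.9,   45. ]), array([ 444.1, -224.4,   45. ])]
knob [ 481.5 -291.9  116. ]  lidknob [657.8 -63.6  45. ] fix corners [array([637.3, 203.7,   8. ]), array([391.5, 248.3,   8. ])]
```

```bash
python3 -m crank '[{"offset":[0.005,0.025,-0.03],"spin":-2},{"offset":[0.01,0.05,-0.06],"spin":-4},{"offset":[0.015,0.075,-0.09],"spin":-6},{"offset":[0.019,0.1,-0.12],"spin":-8.4},{"offset":[0.019,0.125,-0.15],"spin":-8.4},{"offset":[0.019,0.125,-0.18],"spin":-8.4},{"offset":[0.019,0.125,-0.20],"spin":-8.4},{"offset":[0.019,0.125,-0.20],"spin":-8.4}]' 0.5 30
python3 - <<'E'
from meas import *
st=manip.read_state();p=manip.camera("wrist");save(p,"w1.png")
print(st["eef_pos"],np.degrees(st["eef_rot"]))
for k in [(460,72,15)]:print(proj(p,k,st))
for t in tubes(p,st): print(t)
E
```

```text
clock: 4.2
eef_pos: [461.3, 69.9, 102.4]
eef_rot: [3.139, 0.004, -0.153]
wrist_force: [0.5, -0.1, -0.6]
finger_gap: 47.1
[461.32780772  69.87205191 102.35176594] [179.8329422    0.25670737  -8.74742747]
[279.59003931 209.35801368]
(0.86, array([ 478.7, -140.3]), np.float64(11.1), array([98., 29.]), np.int64(3426))
```

```bash
python3 -m crank '[{"offset":[0.0015,0.002,-0.025],"spin":0},{"offset":[0.0015,0.002,-0.05],"spin":0},{"offset":[0.0015,0.002,-0.07],"spin":0},{"offset":[0.0015,0.002,-0.085],"spin":0},{"offset":[0.0015,0.002,-0.093],"spin":0},{"offset":[0.0015,0.002,-0.095],"spin":0},{"offset":[0.0015,0.002,-0.095],"spin":0},{"offset":[0.0015,0.002,-0.095],"spin":0}]' 0.5 30
python3 -m crank '[{"offset":[0,0,0],"spin":0},{"offset":[0,0,0],"spin":0},{"offset":[0,0,0],"spin":0},{"offset":[0,0,0],"spin":0},{"offset":[0,0,0],"spin":0},{"offset":[0,0,0],"spin":0},{"offset":[0,0,0],"spin":0},{"offset":[0,0,0],"spin":0}]' 0 30
python3 -m crank '[{"offset":[0,0,0.02],"spin":0},{"offset":[0,0,0.04],"spin":0},{"offset":[0,0,0.06],"spin":0},{"offset":[0,0,0.08],"spin":0},{"offset":[0,0,0.1],"spin":0},{"offset":[0,0,0.12],"spin":0},{"offset":[0,0,0.12],"spin":0},{"offset":[0,0,0.12],"spin":0}]' - 
python3 - <<'E'
from meas import *
st=manip.read_state();p=manip.camera("wrist");save(p,"w2.png",s=1.4)
print(st["eef_pos"],np.degrees(st["eef_rot"]))
E
```

```text
clock: 4.97
eef_pos: [466.0, 71.7, 12.9]
eef_rot: [3.141, -0.003, -0.154]
wrist_force: [-0.1, -0.3, 0.2]
finger_gap: 47.0
clock: 5.63
eef_pos: [466.0, 71.7, 12.8]
eef_rot: [3.141, -0.003, -0.154]
wrist_force: [0.1, 0.2, -0.2]
finger_gap: 0.6
clock: 6.3
eef_pos: [466.3, 71.8, 133.3]
eef_rot: [3.141, -0.005, -0.154]
wrist_force: [0.4, -0.4, 0.4]
finger_gap: 0.4
[466.27203558  71.79221831 133.3032359 ] [179.95947954  -0.27528057  -8.79529065]
```

View pics/w2.png

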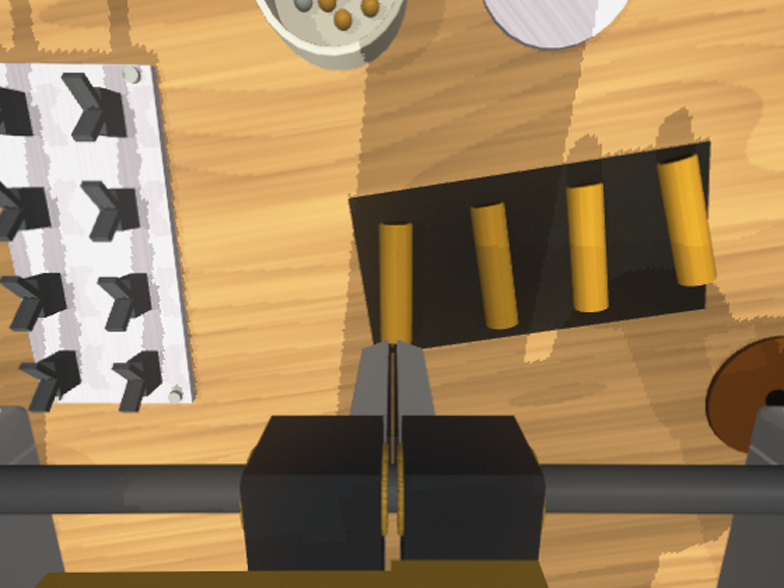

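```bash
python3 - <<'E'
from meas import *
st=manip.read_state();p=manip.camera("wrist")
print(st["eef_pos"],st["joints"])
g=lambda u,v,z: onz(p,(u/1.4,v/1.4),z,st).round(1)
print("far end",g(396,223,15),"edges",g(380,300,15),g(412,300,15), "mat corner",g(349,198,3))
print("tcp px",proj(p,st["eef_pos"],st)*1.4)
q=manip.camera("top"); 
for t in brass(q,None,(255,215,352,264),vmin=70): print(t)
E
```

```text
[465.75367581  71.76579096 132.35185161] [ 0.07628584  0.16806982  1.79391789 -0.00195415  1.17689523  1.80129772]
far end [507.8  64.1  15. ] edges [453.3  84.5  15. ] [449.7  60.9  15. ] mat corner [529.6  95.3   3. ]
tcp px [395.30436003 336.98183218]
(array([ 477.2, -139.2]), np.float64(9.3), array([26., 94.]))
(array([469. , -69.1]), np.float64(1.0), array([26., 93.]))
```

```bash
python3 -m crank '[{"offset":[0,0,-0.02],"spin":0},{"offset":[-0.001,-0.001,-0.04],"spin":0},{"offset":[-0.002,-0.001,-0.06],"spin":0},{"offset":[-0.002,-0.001,-0.08],"spin":0},{"offset":[-0.002,-0.001,-0.09],"spin":0},{"offset":[-0.002,-0.001,-0.09],"spin":0},{"offset":[-0.002,-0.001,-0.09],"spin":0},{"offset":[-0.002,-0.001,-0.09],"spin":0}]' 0.5 30
python3 -m crank '[{"offset":[0,0,-0.01],"spin":0},{"offset":[0,0,-0.02],"spin":0},{"offset":[0,0,-0.03],"spin":0},{"offset":[0,0,-0.036],"spin":0},{"offset":[0,0,-0.036],"spin":0},{"offset":[0,0,-0.036],"spin":0},{"offset":[0,0,-0.036],"spin":0},{"offset":[0,0,-0.036],"spin":0}]' 0.5
python3 - <<'E'
from meas import *
st=manip.read_state();p=manip.camera("wrist");save(p,"w3.png",s=1.4)
print(st["eef_pos"],np.degrees(st["eef_rot"]),st["wrist_force"])
E
```

```text
clock: 7.12
eef_pos: [464.0, 70.8, 42.6]
eef_rot: [3.14, -0.003, -0.153]
wrist_force: [-0.5, -0.3, 0.2]
finger_gap: 46.7
clock: 7.78
eef_pos: [464.2, 70.8, 6.9]
eef_rot: [3.14, -0.003, -0.153]
wrist_force: [0.1, -0.7, -0.2]
finger_gap: 47.2
[464.19671281  70.75564189   6.90418472] [179.93487095  -0.18305271  -8.79447483] [ 0.13284166 -0.69912564 -0.1646028 ]
```

View pics/w3.png

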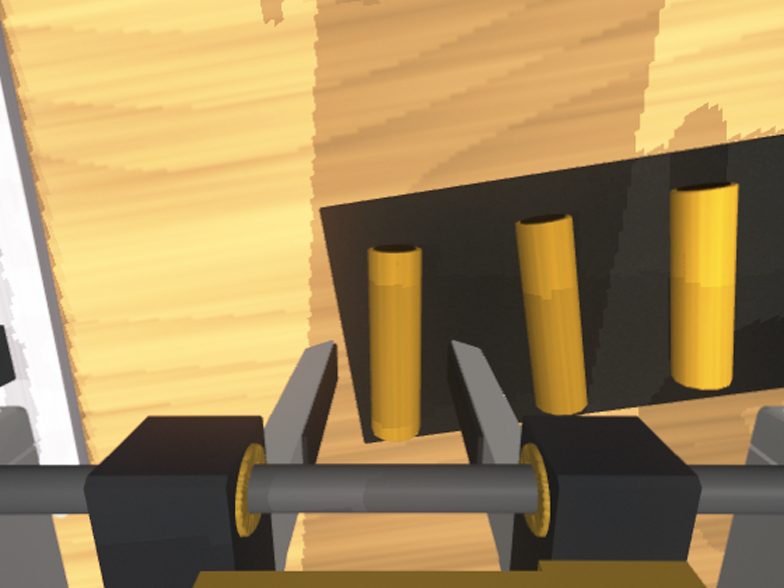

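Wrist view: the left tube lies between the open fingers, from (395,250) to (395,435). Closing.

```bash
python3 -m crank '[{"offset":[0,0,0],"spin":0},{"offset":[0,0,0],"spin":0},{"offset":[0,0,0],"spin":0},{"offset":[0,0,0],"spin":0},{"offset":[0,0,0],"spin":0},{"offset":[0,0,0],"spin":0},{"offset":[0,0,0],"spin":0},{"offset":[0,0,0],"spin":0}]' 0.1 25
python3 -m crank '[{"offset":[0,0,0.005],"spin":0},{"offset":[0,0,0.01],"spin":0},{"offset":[0,0,0.02],"spin":0},{"offset":[0,0,0.03],"spin":0},{"offset":[0,0,0.04],"spin":0},{"offset":[0,0,0.05],"spin":0},{"offset":[0,0,0.05],"spin":0},{"offset":[0,0,0.05],"spin":0}]' -
```

```text
clock: 8.5
eef_pos: [464.2, 70.8, 6.9]
eef_rot: [3.141, -0.003, -0.154]
wrist_force: [0.1, -0.2, 0.4]
finger_gap: 9.6
clock: 9.17
eef_pos: [464.5, 70.8, 57.6]
eef_rot: [3.141, -0.005, -0.154]
wrist_force: [0.2, 0.2, 0.6]
finger_gap: 9.6
```

```bash
python3 - <<'E'
from meas import *
import glob
st=manip.read_state();p=manip.camera("wrist");save(p,"w4.png",s=1)
print(st["eef_pos"],p["fx"],p["fy"],p["cx"],p["cy"],p["k1"])
im=cv2.imread("pics/w3.png")  # state of w3
s3=dict(eef_pos=np.array([464.2,70.8,6.9]),eef_rot=np.radians([179.93,-.18,-8.79]))
for z in (15,0,-15,-30): print(z,[onz(p,(u/1.4,v/1.4),z,s3).round(1) for u,v in [(369,300),(421,300),(395,248),(395,437)]])
print(proj(p,[464.2,70.8,6.9],s3)*1.4)
R=rot(s3["eef_rot"])
for y in (-23.5,23.5): print(proj(p,R@[0,y,0]+s3["eef_pos"],s3)*1.4)
E
```

```text
[464.52152629  70.78611572  57.58750064] 323.2125723940104 323.2125723940104 279.9819964289546 212.44559550357346 0.010355815385306213
15 [array([486.8,  79.6,  15. ]), array([483.2,  56. ,  15. ]), array([508.7,  64.2,  15. ]), array([414.8,  78.6,  15. ])]
0 [array([482.8,  81. ,   0. ]), array([478.9,  55.7,   0. ]), array([506.3,  64.5,   0. ]), array([405.3,  79.9,   0. ])]
-15 [array([478.7,  82.5, -15. ]), array([474.5,  55.4, -15. ]), array([503.9,  64.7, -15. ]), array([395.8,  81.3, -15. ])]
-30 [array([474.7,  83.9, -30. ]), array([470.2,  55. , -30. ]), array([501.5,  65. , -30. ]), array([386.4,  82.6, -30. ])]
[395.30487708 336.98295257]
[347.13310703 336.96836203]
[443.49812693 337.00683676]
```

View pics/w4.png

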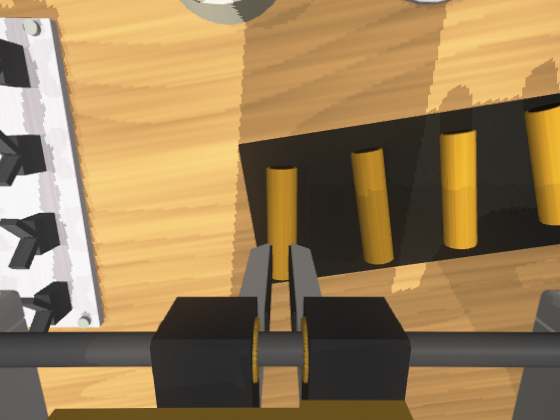

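```bash
python3 - <<'E'
from meas import *
print(manip.hold_point_z,[a for a in dir(manip) if a[0]!='_'])
st=manip.read_state();p=manip.camera("scene");print(st["eef_pos"],st["joints"])
im=p["pixels"].copy();T=st["eef_pos"]
for dz,c in [(0,(255,0,0)),(19,(0,255,0)),(40,(0,0,255))]:
    u,v=proj(p,T+[0,0,dz]);cv2.circle(im,(int(round(u)),int(round(v))),1,c,-1);print(u,v)
p["pixels"]=im;u,v=proj(p,T).astype(int);save(p,"s1.png",(u-50,v-60,u+50,v+30),7)
E
```

```text
18.8 ['Unreachable', 'camera', 'hold_point_z', 'masks_of', 'read_state', 'search_frame', 'sign_off']
[464.18014857  70.77667825  56.99283834] [ 0.07442579  0.26637619  1.87130569 -0.00212541  1.00071277  1.79990146]
318.1629132741168 215.85103153141725
318.4095342813688 211.34409370020882
318.68732673447226 206.2620933821305
```

View pics/s1.png

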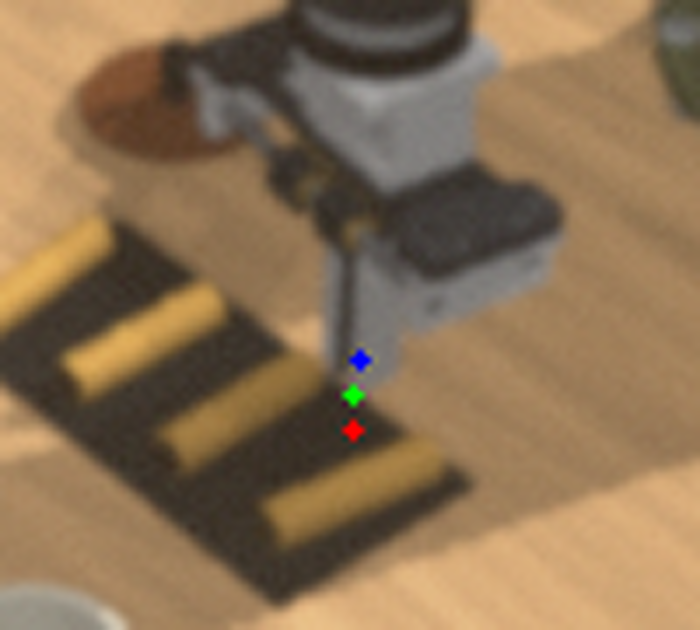

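The scene view shows the fingertips about 25–30 mm above the reported TCP (crop: tip (365,388), TCP marker (353,430)). The finger spacing in the wrist picture agrees. So the tips sit behind the nominal TCP and I must go lower. I'll step down and watch the force.

```bash
python3 -m crank '[{"offset":[-0.001,0,-0.01],"spin":0},{"offset":[-0.001,0,-0.02],"spin":0},{"offset":[-0.001,0,-0.03],"spin":0},{"offset":[-0.001,0,-0.04],"spin":0},{"offset":[-0.001,0,-0.05],"spin":0},{"offset":[-0.001,0,-0.057],"spin":0},{"offset":[-0.001,0,-0.062],"spin":0},{"offset":[-0.001,0,-0.065],"spin":0}]' 0.5 25
python3 -m crank '[{"offset":[0,0,0],"spin":0},{"offset":[0,0,-0.001],"spin":0},{"offset":[0,0,-0.002],"spin":0},{"offset":[0,0,-0.003],"spin":0},{"offset":[0,0,-0.004],"spin":0},{"offset":[0,0,-0.005],"spin":0},{"offset":[0,0,-0.006],"spin":0},{"offset":[0,0,-0.006],"spin":0}]' 0.5
python3 -m crank '[{"offset":[0,0,0],"spin":0},{"offset":[0,0,0],"spin":0},{"offset":[0,0,0],"spin":0},{"offset":[0,0,0],"spin":0},{"offset":[0,0,0],"spin":0},{"offset":[0,0,0],"spin":0},{"offset":[0,0,0],"spin":0},{"offset":[0,0,0],"spin":0}]' 0.1 25
```

```text
clock: 9.93
eef_pos: [462.7, 70.7, -9.2]
eef_rot: [3.14, -0.002, -0.153]
wrist_force: [-0.6, 0.0, 0.2]
finger_gap: 47.0
clock: 10.6
eef_pos: [462.6, 70.7, -15.4]
eef_rot: [3.14, -0.002, -0.154]
wrist_force: [1.2, -0.2, -0.4]
finger_gap: 47.1
clock: 11.27
eef_pos: [462.7, 70.7, -15.3]
eef_rot: [3.14, -0.002, -0.154]
wrist_force: [-0.4, 0.2, 1.3]
finger_gap: 23.4
```

```bash
python3 -m crank '[{"offset":[0,0,0],"spin":0},{"offset":[0,0,0],"spin":0},{"offset":[0,0,0],"spin":0},{"offset":[0,0,0],"spin":0},{"offset":[0,0,-0.001],"spin":0},{"offset":[0,0,-0.002],"spin":0},{"offset":[0,0,-0.003],"spin":0},{"offset":[0,0,-0.003],"spin":0}]' 0.5 35
python3 -m crank '[{"offset":[0,0,-0.001],"spin":0},{"offset":[0,0,-0.002],"spin":0},{"offset":[0,0,-0.002],"spin":0},{"offset":[0,0,-0.002],"spin":0},{"offset":[0,0,-0.002],"spin":0},{"offset":[0,0,-0.002],"spin":0},{"offset":[0,0,-0.002],"spin":0},{"offset":[0,0,-0.002],"spin":0}]' 0.5 35
```

```text
clock: 11.93
eef_pos: [462.5, 70.7, -18.6]
eef_rot: [3.14, -0.001, -0.154]
wrist_force: [-0.2, 0.5, 0.5]
finger_gap: 47.1
clock: 12.6
eef_pos: [462.5, 70.7, -20.6]
eef_rot: [3.14, -0.002, -0.154]
wrist_force: [-0.5, 0.2, -0.1]
finger_gap: 47.2
```

```bash
python3 -m crank '[{"offset":[0,0,0],"spin":0},{"offset":[0,0,0],"spin":0},{"offset":[0,0,0],"spin":0},{"offset":[0,0,0],"spin":0},{"offset":[0,0,0],"spin":0},{"offset":[0,0,0],"spin":0},{"offset":[0,0,0],"spin":0},{"offset":[0,0,0],"spin":0}]' 0.1 35
python3 -m crank '[{"offset":[0,0,0.005],"spin":0},{"offset":[0,0,0.015],"spin":0},{"offset":[0,0,0.03],"spin":0},{"offset":[0,0,0.05],"spin":0},{"offset":[0,0,0.07],"spin":0},{"offset":[0,0,0.09],"spin":0},{"offset":[0,0,0.11],"spin":0},{"offset":[0,0,0.12],"spin":0}]' -
python3 -m crank '[{"offset":[0,0.01,0],"spin":6},{"offset":[0,0.025,0],"spin":12},{"offset":[0,0.04,0],"spin":18},{"offset":[-0.01,0.06,0],"spin":24},{"offset":[-0.01,0.08,0],"spin":30},{"offset":[-0.01,0.1,0],"spin":36},{"offset":[-0.015,0.115,0],"spin":42},{"offset":[-0.015,0.12,0],"spin":45}]' -
python3 -m crank '[{"offset":[0,0.01,0],"spin":6},{"offset":[0,0.025,0],"spin":12},{"offset":[0,0.04,0],"spin":18},{"offset":[-0.01,0.06,0],"spin":24},{"offset":[-0.01,0.08,0],"spin":30},{"offset":[-0.01,0.095,0],"spin":36},{"offset":[-0.015,0.105,0],"spin":42},{"offset":[-0.015,0.11,0],"spin":44}]' -
python3 - <<'E'
from meas import *
st=manip.read_state();p=manip.camera("wrist");save(p,"w5.png",s=1.4)
print(st["eef_pos"],np.degrees(st["eef_rot"]),st["wrist_force"])
E
```

```text
clock: 13.27
eef_pos: [462.5, 70.7, -20.5]
eef_rot: [3.14, -0.001, -0.154]
wrist_force: [-0.5, 0.4, 0.3]
finger_gap: 23.3
clock: 13.93
eef_pos: [463.3, 70.8, 102.5]
eef_rot: [3.141, -0.005, -0.153]
wrist_force: [-0.3, 0.5, -0.6]
finger_gap: 22.9
clock: 14.6
eef_pos: [447.5, 192.4, 102.5]
eef_rot: [3.141, -0.005, 0.639]
wrist_force: [0.4, -1.0, -0.9]
finger_gap: 22.7
clock: 15.27
eef_pos: [431.7, 303.5, 102.5]
eef_rot: [-3.141, -0.004, 1.415]
wrist_force: [0.3, -0.2, -2.2]
finger_gap: 23.3
[431.69414673 303.5326143  102.51871283] [-179.99235021   -0.25084713   81.05812141] [ 0.27404985 -0.16067    -2.19986452]
```

View pics/w5.png

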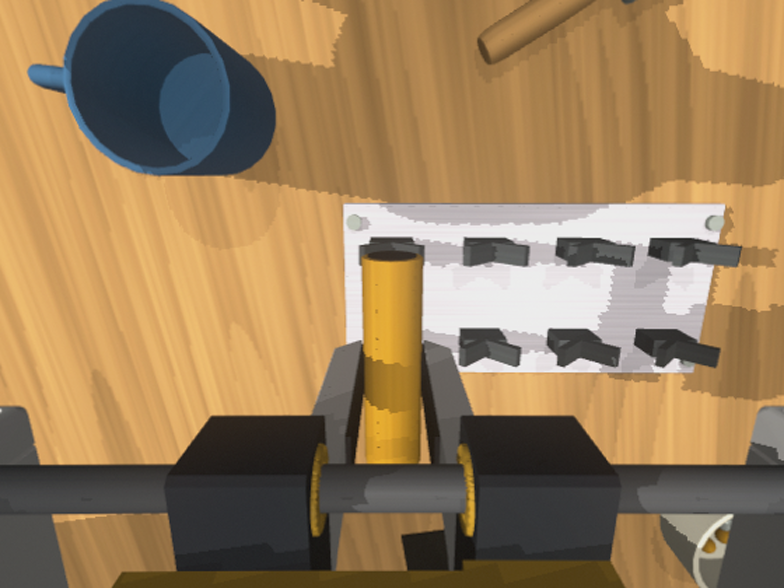

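Tube held, aligned with the fixture. Plate corners are at (345,204), (726,205) and (693,373).

```bash
python3 - <<'E'
from meas import *
st=manip.read_state();p=manip.camera("wrist")
g=lambda u,v,z: onz(p,(u/1.4,v/1.4),z,st).round(1)
A,B,C=g(344,204,8),g(726,205,8),g(693,374,8)
print(A,B,C,np.linalg.norm(A-B),np.linalg.norm(B-C)); x=(B-A)/np.linalg.norm(B-A);yaw=np.degrees(np.arctan2(x[1],x[0]));c=(A+C)/2
c2=(A+B)/2+60*np.array([x[1],-x[0],0])
print("yaw",yaw,c,c2)
for s in(-93,-31,31,93):print(s,(c+s*x).round(1),(c2+s*x).round(1))
E
```

```text
[410.  367.7   8. ] [656.  327.7   8. ] [636.7 209.6   8. ] 249.23081671414553 119.66662024140231
yaw -9.235559093165921 [523.35 288.65   8.  ] [523.37037221 288.47778906   8.        ]
-93 [431.6 303.6   8. ] [431.6 303.4   8. ]
-31 [492.8 293.6   8. ] [492.8 293.5   8. ]
31 [553.9 283.7   8. ] [554.  283.5   8. ]
93 [615.1 273.7   8. ] [615.2 273.6   8. ]
```

```bash
python3 -m crank '[{"offset":[0,0,-0.015],"spin":0},{"offset":[0,0,-0.03],"spin":0},{"offset":[0,0,-0.045],"spin":0},{"offset":[0,0,-0.06],"spin":0},{"offset":[0,0,-0.072],"spin":0},{"offset":[0,0,-0.08],"spin":0},{"offset":[0,0,-0.085],"spin":0},{"offset":[0,0,-0.088],"spin":0}]' - 
python3 -m crank '[{"offset":[0,0,0],"spin":0},{"offset":[0,0,0],"spin":0},{"offset":[0,0,0],"spin":0},{"offset":[0,0,0],"spin":0},{"offset":[0,0,0],"spin":0},{"offset":[0,0,0],"spin":0},{"offset":[0,0,0],"spin":0},{"offset":[0,0,0],"spin":0}]' 0.5 35
python3 -m crank '[{"offset":[0,0,0.02],"spin":0},{"offset":[0,0,0.04],"spin":0},{"offset":[0,0,0.06],"spin":0},{"offset":[0,0,0.08],"spin":0},{"offset":[0,0,0.1],"spin":0},{"offset":[0,0,0.12],"spin":0},{"offset":[0,0,0.12],"spin":0},{"offset":[0,0,0.12],"spin":0}]' -
python3 - <<'E'
from meas import *
st=manip.read_state();p=manip.camera("wrist");save(p,"w6.png",s=1.4)
print(st["eef_pos"],np.degrees(st["eef_rot"]),st["wrist_force"])
print([(round(d["conf"],2),maskaxis(p,d["mask"],49,st)) for d in manip.masks_of(p,"tube1_center")])
E
```

```text
clock: 16.03
eef_pos: [432.2, 302.7, 14.5]
eef_rot: [-3.141, -0.004, 1.408]
wrist_force: [-12.9, -5.7, 30.8]
finger_gap: 23.2
clock: 16.7
eef_pos: [432.2, 302.8, 14.5]
eef_rot: [-3.141, -0.004, 1.408]
wrist_force: [-0.5, 0.1, 0.1]
finger_gap: 47.0
clock: 17.37
eef_pos: [432.4, 302.9, 135.0]
eef_rot: [3.141, -0.005, 1.408]
wrist_force: [1.1, -1.2, -0.8]
finger_gap: 46.9
[432.44784891 302.93429289 135.0169989 ] [179.94004222  -0.30173238  80.6622147 ] [ 1.09775276 -1.16374658 -0.83472911]
[]
```

View pics/w6.png

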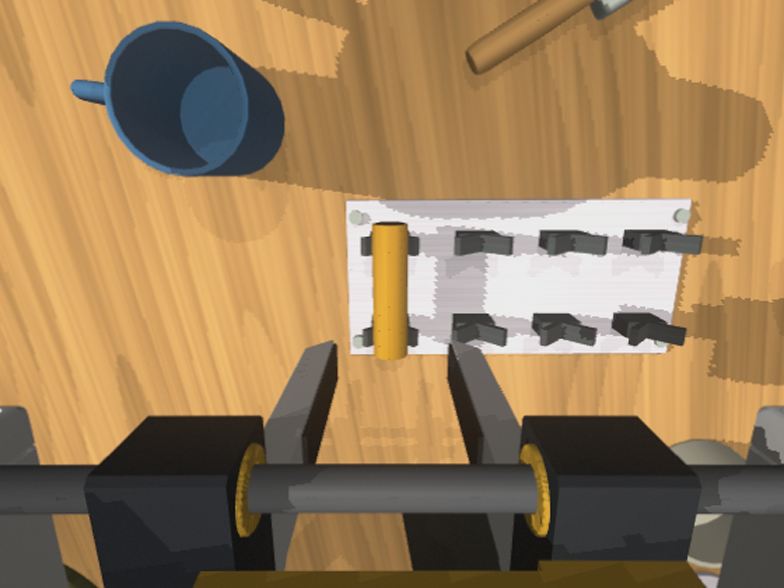

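Tube 1 is seated in the first nest, in the image from (390,223) to (391,360). On to the next tube.

```bash
python3 - <<'E'
from meas import *
st=manip.read_state();p=manip.camera("wrist")
g=lambda u,v,z: onz(p,(u/1.4,v/1.4),z,st).round(1)
a,b=g(390,222,49),g(391,360,49);print(a,b,(a+b)/2,np.linalg.norm(a-b))
for t in brass(p,st,(262,155,295,258),49): print(t)
E
python3 -m crank '[{"offset":[0.004,-0.02,0],"spin":-6},{"offset":[0.008,-0.04,0],"spin":-12},{"offset":[0.012,-0.06,0],"spin":-18},{"offset":[0.015,-0.08,0],"spin":-24},{"offset":[0.017,-0.1,0],"spin":-30},{"offset":[0.017,-0.12,0],"spin":-36},{"offset":[0.017,-0.14,0],"spin":-42},{"offset":[0.017,-0.15,0],"spin":-44}]' -
python3 -m crank '[{"offset":[0.004,-0.02,0],"spin":-6},{"offset":[0.008,-0.04,0],"spin":-12},{"offset":[0.012,-0.06,0],"spin":-18},{"offset":[0.015,-0.08,0],"spin":-24},{"offset":[0.016,-0.105,0],"spin":-30},{"offset":[0.016,-0.13,0],"spin":-35},{"offset":[0.016,-0.155,0],"spin":-35},{"offset":[0.016,-0.155,0],"spin":-35}]' -
python3 - <<'E'
from meas import *
st=manip.read_state();p=manip.camera("wrist");save(p,"w7.png",s=1)
print(st["eef_pos"],np.degrees(st["eef_rot"]))
for X in [(465.3,-2,15),(510.3,-1,15),(468.7,-69.3,15)]: print(proj(p,X,st).round())
for t in brass(p,st,(160,80,420,245)): print(t)
E
```

```text
[438.1 351.   49. ] [423.2 257.1  49. ] [430.65 304.05  49.  ] 95.07481264772494
(array([428.7, 304.3]), np.float64(79.9), array([29., 95.]))
clock: 18.18
eef_pos: [448.3, 150.7, 132.4]
eef_rot: [-3.14, -0.001, 0.634]
wrist_force: [-0.6, -0.1, -0.4]
finger_gap: 46.8
clock: 18.85
eef_pos: [464.1, -6.9, 131.8]
eef_rot: [-3.14, -0.0, 0.022]
wrist_force: [-0.3, 1.4, 0.5]
finger_gap: 47.0
[464.05238159  -6.92051077 131.76207483] [-1.79900263e+02 -1.54231067e-02  1.25344353e+00]
[277. 200.]
[277. 156.]
[343. 198.]
(array([498.6,  -7.4]), np.float64(105.2), array([163., 263.]))
(array([ 474.8, -136.3]), np.float64(10.2), array([21., 94.]))
(array([467.6, -69.8]), np.float64(1.3), array([25., 94.]))
(array([464.5,  -2.1]), np.float64(1.7), array([24., 93.]))
```

```bash
python3 -m crank '[{"offset":[0.0005,0.005,-0.02],"spin":0.4},{"offset":[0.0005,0.005,-0.05],"spin":0.4},{"offset":[0.0005,0.005,-0.08],"spin":0.4},{"offset":[0.0005,0.005,-0.105],"spin":0.4},{"offset":[0.0005,0.005,-0.125],"spin":0.4},{"offset":[0.0005,0.005,-0.14],"spin":0.4},{"offset":[0.0005,0.005,-0.148],"spin":0.4},{"offset":[0.0005,0.005,-0.152],"spin":0.4}]' 0.5 35
python3 -m crank '[{"offset":[0,0,0],"spin":0},{"offset":[0,0,0],"spin":0},{"offset":[0,0,0],"spin":0},{"offset":[0,0,0],"spin":0},{"offset":[0,0,0],"spin":0},{"offset":[0,0,0],"spin":0},{"offset":[0,0,0],"spin":0},{"offset":[0,0,0],"spin":0}]' 0.1 35
python3 -m crank '[{"offset":[0,0,0.005],"spin":0},{"offset":[0,0,0.015],"spin":0},{"offset":[0,0,0.03],"spin":0},{"offset":[0,0,0.05],"spin":0},{"offset":[0,0,0.07],"spin":0},{"offset":[0,0,0.09],"spin":0},{"offset":[0,0,0.11],"spin":0},{"offset":[0,0,0.12],"spin":0}]' -
python3 -m crank '[{"offset":[0,0.01,0],"spin":5},{"offset":[0.004,0.025,0],"spin":11},{"offset":[0.008,0.045,0],"spin":17},{"offset":[0.012,0.065,0],"spin":23},{"offset":[0.014,0.085,0],"spin":29},{"offset":[0.014,0.105,0],"spin":35},{"offset":[0.014,0.125,0],"spin":40},{"offset":[0.014,0.14,0],"spin":42}]' -
python3 -m crank '[{"offset":[0,0.015,0],"spin":5},{"offset":[0.004,0.035,0],"spin":10},{"offset":[0.008,0.06,0],"spin":16},{"offset":[0.012,0.085,0],"spin":22},{"offset":[0.014,0.11,0],"spin":28},{"offset":[0.014,0.13,0],"spin":33},{"offset":[0.014,0.15,0],"spin":37},{"offset":[0.014,0.155,0],"spin":37}]' -
```

```text
clock: 19.57
eef_pos: [464.0, 0.3, -21.4]
eef_rot: [-3.139, 0.002, 0.031]
wrist_force: [-0.6, 0.2, -0.5]
finger_gap: 47.0
clock: 20.23
eef_pos: [464.5, 0.3, -20.7]
eef_rot: [-3.139, 0.0, 0.031]
wrist_force: [-0.2, -0.5, 7.0]
finger_gap: 23.5
clock: 20.9
eef_pos: [465.2, 0.3, 102.2]
eef_rot: [-3.14, -0.003, 0.031]
wrist_force: [-0.0, 0.1, -0.7]
finger_gap: 23.1
clock: 21.57
eef_pos: [478.8, 141.6, 102.2]
eef_rot: [-3.139, -0.002, 0.77]
wrist_force: [0.7, -0.7, -1.3]
finger_gap: 23.3
clock: 22.23
eef_pos: [492.3, 298.7, 102.0]
eef_rot: [-3.139, -0.002, 1.421]
wrist_force: [-0.1, 0.6, -1.8]
finger_gap: 23.0
```

```bash
python3 -m crank '[{"offset":[0.0005,-0.002,-0.005],"spin":-0.6},{"offset":[0.0005,-0.005,-0.02],"spin":-0.6},{"offset":[0.0005,-0.005,-0.035],"spin":-0.6},{"offset":[0.0005,-0.005,-0.05],"spin":-0.6},{"offset":[0.0005,-0.005,-0.065],"spin":-0.6},{"offset":[0.0005,-0.005,-0.075],"spin":-0.6},{"offset":[0.0005,-0.005,-0.083],"spin":-0.6},{"offset":[0.0005,-0.005,-0.0865],"spin":-0.6}]' - 
python3 -m crank '[{"offset":[0,0,0],"spin":0},{"offset":[0,0,0],"spin":0},{"offset":[0,0,0],"spin":0},{"offset":[0,0,0],"spin":0},{"offset":[0,0,0],"spin":0},{"offset":[0,0,0],"spin":0},{"offset":[0,0,0],"spin":0},{"offset":[0,0,0],"spin":0}]' 0.5 35
python3 -m crank '[{"offset":[0,0,0.02],"spin":0},{"offset":[0,0,0.04],"spin":0},{"offset":[0,0,0.06],"spin":0},{"offset":[0,0,0.08],"spin":0},{"offset":[0,0,0.1],"spin":0},{"offset":[0,0,0.12],"spin":0},{"offset":[0,0,0.12],"spin":0},{"offset":[0,0,0.12],"spin":0}]' -
python3 - <<'E'
from meas import *
st=manip.read_state();p=manip.camera("wrist");save(p,"w8.png",s=1)
print(st["eef_pos"],np.degrees(st["eef_rot"]))
for X in [(431.6,303.5,49),(492.8,293.5,49)]: print(proj(p,X,st).round())
for t in brass(p,st,(190,145,300,262),49): print(t)
E
python3 -m crank '[{"offset":[0,-0.02,0],"spin":-6},{"offset":[0,-0.045,0],"spin":-12},{"offset":[0,-0.07,0],"spin":-18},{"offset":[0,-0.095,0],"spin":-24},{"offset":[0,-0.12,0],"spin":-30},{"offset":[-0.005,-0.145,0],"spin":-36},{"offset":[-0.01,-0.17,0],"spin":-42},{"offset":[-0.012,-0.18,0],"spin":-44}]' -
python3 -m crank '[{"offset":[0,-0.02,0],"spin":-6},{"offset":[0,-0.045,0],"spin":-12},{"offset":[0,-0.07,0],"spin":-18},{"offset":[0,-0.1,0],"spin":-24},{"offset":[-0.005,-0.13,0],"spin":-30},{"offset":[-0.01,-0.16,0],"spin":-35},{"offset":[-0.012,-0.18,0],"spin":-35.3},{"offset":[-0.012,-0.182,0],"spin":-35.3}]' -
python3 - <<'E'
from meas import *
st=manip.read_state();p=manip.camera("wrist");save(p,"w9.png",s=1)
print(st["eef_pos"],np.degrees(st["eef_rot"]))
for t in brass(p,st,(160,80,420,245)): print(t)
for t in tubes(p,st): print(t)
E
```

```text
clock: 22.9
eef_pos: [492.5, 292.9, 14.4]
eef_rot: [-3.138, -0.002, 1.409]
wrist_force: [-0.2, 0.2, -1.1]
finger_gap: 22.7
clock: 23.57
eef_pos: [492.5, 293.0, 14.6]
eef_rot: [-3.138, -0.002, 1.409]
wrist_force: [0.3, -0.1, 0.3]
finger_gap: 47.1
clock: 24.23
eef_pos: [492.8, 293.2, 135.2]
eef_rot: [-3.139, -0.003, 1.409]
wrist_force: [-0.1, -0.1, -1.0]
finger_gap: 47.0
[492.78150427 293.16630937 135.20480068] [-1.79857130e+02 -1.58001795e-01  8.07246774e+01]
[215. 210.]
[280. 210.]
(array([425.9, 302.4]), np.float64(74.1), array([ 36., 102.]))
(array([482.3, 293. ]), np.float64(76.1), array([57., 99.]))
clock: 24.95
eef_pos: [479.3, 110.6, 132.8]
eef_rot: [-3.137, 0.001, 0.634]
wrist_force: [0.1, -0.3, -1.0]
finger_gap: 47.1
clock: 25.62
eef_pos: [466.7, -73.5, 132.0]
eef_rot: [-3.137, 0.002, 0.016]
wrist_force: [0.4, 0.9, -0.1]
finger_gap: 47.3
[466.73053087 -73.51875566 132.01712233] [-1.79712404e+02  1.09490087e-01  9.40854439e-01]
(array([501.3, -86.1]), np.float64(68.5), array([163., 265.]))
(array([467.4, -69.7]), np.float64(0.9), array([24., 94.]))
(0.68, array([ 477.8, -140.5]), np.float64(10.4), array([95., 24.]), np.int64(2110))
```

```bash
python3 -m crank '[{"offset":[0.001,0.0025,-0.02],"spin":0},{"offset":[0.001,0.0025,-0.05],"spin":0},{"offset":[0.001,0.0025,-0.08],"spin":0},{"offset":[0.001,0.0025,-0.105],"spin":0},{"offset":[0.001,0.0025,-0.125],"spin":0},{"offset":[0.001,0.0025,-0.14],"spin":0},{"offset":[0.001,0.0025,-0.148],"spin":0},{"offset":[0.001,0.0025,-0.152],"spin":0}]' 0.5 35
python3 -m crank '[{"offset":[0,0,0],"spin":0},{"offset":[0,0,0],"spin":0},{"offset":[0,0,0],"spin":0},{"offset":[0,0,0],"spin":0},{"offset":[0,0,0],"spin":0},{"offset":[0,0,0],"spin":0},{"offset":[0,0,0],"spin":0},{"offset":[0,0,0],"spin":0}]' 0.1 35
python3 -m crank '[{"offset":[0,0,0.005],"spin":0},{"offset":[0,0,0.015],"spin":0},{"offset":[0,0,0.03],"spin":0},{"offset":[0,0,0.05],"spin":0},{"offset":[0,0,0.07],"spin":0},{"offset":[0,0,0.09],"spin":0},{"offset":[0,0,0.11],"spin":0},{"offset":[0,0,0.12],"spin":0}]' -
python3 -m crank '[{"offset":[0.004,0.02,0],"spin":5},{"offset":[0.01,0.045,0],"spin":11},{"offset":[0.018,0.07,0],"spin":17},{"offset":[0.026,0.095,0],"spin":23},{"offset":[0.034,0.12,0],"spin":29},{"offset":[0.04,0.145,0],"spin":35},{"offset":[0.043,0.165,0],"spin":40},{"offset":[0.043,0.175,0],"spin":42}]' -
python3 -m crank '[{"offset":[0.004,0.02,0],"spin":5},{"offset":[0.01,0.045,0],"spin":10},{"offset":[0.018,0.07,0],"spin":16},{"offset":[0.026,0.1,0],"spin":22},{"offset":[0.034,0.13,0],"spin":28},{"offset":[0.04,0.155,0],"spin":33},{"offset":[0.043,0.175,0],"spin":37.5},{"offset":[0.043,0.175,0],"spin":37.5}]' -
```

```text
clock: 26.38
eef_pos: [467.7, -67.7, -21.0]
eef_rot: [-3.136, 0.003, 0.02]
wrist_force: [-0.8, -0.1, 0.8]
finger_gap: 46.9
clock: 27.05
eef_pos: [468.2, -67.7, -20.3]
eef_rot: [-3.136, 0.002, 0.02]
wrist_force: [-0.7, 2.0, 6.4]
finger_gap: 22.8
clock: 27.72
eef_pos: [468.9, -67.9, 102.6]
eef_rot: [-3.137, -0.001, 0.02]
wrist_force: [-0.0, 0.7, -1.1]
finger_gap: 23.6
clock: 28.38
eef_pos: [512.0, 109.0, 102.6]
eef_rot: [-3.136, -0.001, 0.759]
wrist_force: [-0.5, 0.2, -0.9]
finger_gap: 23.1
clock: 29.05
eef_pos: [554.7, 286.5, 102.2]
eef_rot: [-3.136, -0.001, 1.419]
wrist_force: [-1.0, -0.6, -0.8]
finger_gap: 23.2
```

```bash
python3 -m crank '[{"offset":[-0.0007,-0.002,-0.005],"spin":-0.5},{"offset":[-0.0007,-0.003,-0.02],"spin":-0.5},{"offset":[-0.0007,-0.003,-0.035],"spin":-0.5},{"offset":[-0.0007,-0.003,-0.05],"spin":-0.5},{"offset":[-0.0007,-0.003,-0.065],"spin":-0.5},{"offset":[-0.0007,-0.003,-0.075],"spin":-0.5},{"offset":[-0.0007,-0.003,-0.083],"spin":-0.5},{"offset":[-0.0007,-0.003,-0.087],"spin":-0.5}]' - 
python3 -m crank '[{"offset":[0,0,0],"spin":0},{"offset":[0,0,0],"spin":0},{"offset":[0,0,0],"spin":0},{"offset":[0,0,0],"spin":0},{"offset":[0,0,0],"spin":0},{"offset":[0,0,0],"spin":0},{"offset":[0,0,0],"spin":0},{"offset":[0,0,0],"spin":0}]' 0.5 35
python3 -m crank '[{"offset":[0,0,0.02],"spin":0},{"offset":[0,0,0.04],"spin":0},{"offset":[0,0,0.06],"spin":0},{"offset":[0,0,0.08],"spin":0},{"offset":[0,0,0.1],"spin":0},{"offset":[0,0,0.12],"spin":0},{"offset":[0,0,0.12],"spin":0},{"offset":[0,0,0.12],"spin":0}]' -
python3 - <<'E'
from meas import *
st=manip.read_state();p=manip.camera("wrist");save(p,"w10.png",s=1.4)
print(st["eef_pos"],np.degrees(st["eef_rot"]))
for X in [(431.6,303.5,49),(492.8,293.5,49),(554,283.5,49)]: print((1.4*proj(p,X,st)).round())
E
```

```text
clock: 29.72
eef_pos: [553.7, 282.6, 14.2]
eef_rot: [-3.135, -0.0, 1.409]
wrist_force: [-5.3, -1.4, 15.7]
finger_gap: 22.9
clock: 30.38
eef_pos: [553.7, 282.6, 14.3]
eef_rot: [-3.135, -0.0, 1.409]
wrist_force: [0.3, 0.2, 0.4]
finger_gap: 47.0
clock: 31.05
eef_pos: [554.0, 282.8, 134.9]
eef_rot: [-3.136, -0.001, 1.409]
wrist_force: [-0.2, 0.5, -0.3]
finger_gap: 47.0
[554.00641585 282.79364876 134.86973652] [-1.79696749e+02 -5.95492391e-02  8.07089802e+01]
[208. 294.]
[301. 294.]
[393. 294.]
```

View pics/w10.png

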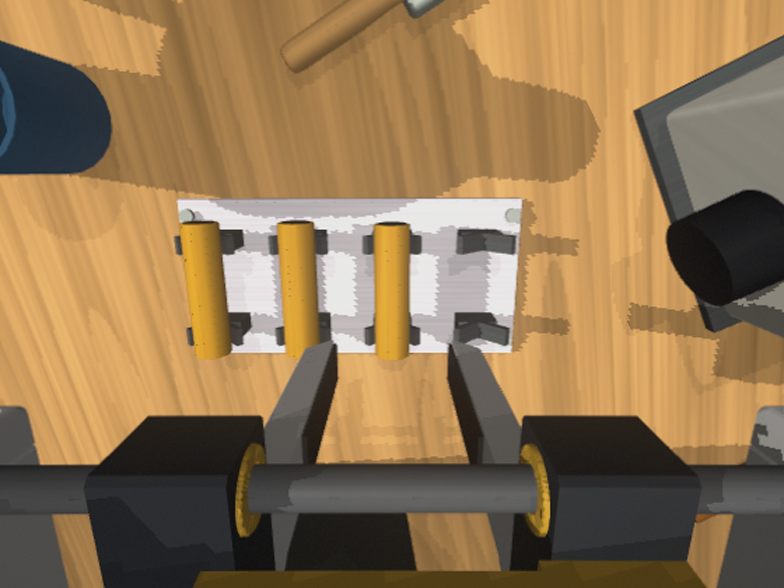

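Three tubes are seated: (205,290), (300,290) and (393,290). A machine with a black lens stands near the fourth nest, at (720,250). I'll check its clearance before going there with the 177 mm wide body.

```bash
python3 - <<'E'
from meas import *
st=manip.read_state();w=manip.camera("wrist");t=manip.camera("top");s=manip.camera("scene")
def tri(*o):
    A=np.zeros((3,3));b=np.zeros(3)
    for p,uv,q in o:
        c,d=ray(p,(uv[0]/1.4,uv[1]/1.4),q);d/=np.linalg.norm(d);M=np.eye(3)-np.outer(d,d);A+=M;b+=M@c
    X=np.linalg.solve(A,b);return X.round(1),[(proj(p,X,q)*1.4-uv).round(1) for p,uv,q in o]
print("lens bottom-left/front",tri((w,(722,304),st),(t,(250,203),None)), tri((w,(722,304),st),(t,(262,203),None)))
print("machine corner",[onz(w,(637/1.4,110/1.4),z,st).round() for z in (0,30)], onz(w,(710/1.4,330/1.4),0,st).round())
print("lens",[onz(w,(668/1.4,240/1.4),z,st).round() for z in (60,90,120)],[onz(t,(255/1.4,203/1.4),z).round() for z in (60,90,120)])
E
```

```text
lens bottom-left/front (array([710.1, 282.3, 141.9]), [array([13.2, -7.7]), array([2.2, 2.6])]) (array([719.6, 269.8, 118.9]), [array([-1.5,  0.9]), array([-0.3, -0.3])])
machine corner [array([740., 374.,   0.]), array([725., 373.,  30.])] [793. 202.   0.]
lens [array([727., 293.,  60.]), array([710., 300.,  90.]), array([693., 308., 120.])] [array([731., 295.,  60.]), array([725., 288.,  90.]), array([719., 282., 120.])]
```

```bash
python3 -m crank '[{"offset":[-0.005,-0.02,0],"spin":-5},{"offset":[-0.01,-0.045,0],"spin":-10},{"offset":[-0.015,-0.075,0],"spin":-15},{"offset":[-0.02,-0.105,0],"spin":-20},{"offset":[-0.025,-0.135,0],"spin":-25},{"offset":[-0.03,-0.165,0],"spin":-30},{"offset":[-0.035,-0.19,0],"spin":-35},{"offset":[-0.038,-0.21,0],"spin":-35}]' -
python3 -m crank '[{"offset":[-0.005,-0.02,0],"spin":-5},{"offset":[-0.01,-0.045,0],"spin":-10},{"offset":[-0.015,-0.075,0],"spin":-15},{"offset":[-0.02,-0.105,0],"spin":-20},{"offset":[-0.025,-0.135,0],"spin":-25},{"offset":[-0.03,-0.165,0],"spin":-30},{"offset":[-0.035,-0.195,0],"spin":-35},{"offset":[-0.038,-0.21,0],"spin":-35}]' -
python3 -m crank '[{"offset":[0,0,0],"spin":0},{"offset":[0,0,0],"spin":0},{"offset":[0,0,0],"spin":0},{"offset":[0,0,0],"spin":0},{"offset":[0,0,0],"spin":0},{"offset":[0,0,0],"spin":0},{"offset":[0,0,0],"spin":0},{"offset":[0,0,0],"spin":0}]' -
python3 - <<'E'
from meas import *
st=manip.read_state();p=manip.camera("wrist");save(p,"w11.png",s=1)
print(st["eef_pos"],np.degrees(st["eef_rot"]))
for t in tubes(p,st): print(t)
for t in brass(p,st,(230,120,330,245)): print(t)
E
```

```text
clock: 31.92
eef_pos: [514.3, 70.6, 132.2]
eef_rot: [-3.132, 0.002, 0.791]
wrist_force: [0.8, 0.9, -1.0]
finger_gap: 47.0
clock: 32.58
eef_pos: [475.4, -141.9, 131.5]
eef_rot: [-3.132, 0.003, 0.173]
wrist_force: [0.0, 0.3, 0.2]
finger_gap: 47.3
clock: 33.25
eef_pos: [475.5, -141.6, 131.5]
eef_rot: [-3.132, 0.003, 0.174]
wrist_force: [0.2, 0.0, -0.8]
finger_gap: 46.9
[ 475.50857823 -141.59573122  131.50767937] [-1.79461819e+02  1.70392037e-01  9.95145035e+00]
(0.79, array([ 478.3, -138.9]), np.float64(10.2), array([95., 24.]), np.int64(2116))
(array([ 491.7, -137.4]), np.float64(33.4), array([ 96., 131.]))
(array([ 475.8, -140.6]), np.float64(10.0), array([25., 95.]))
```

```bash
python3 -m crank '[{"offset":[0.001,0.001,-0.02],"spin":0.2},{"offset":[0.001,0.001,-0.05],"spin":0.2},{"offset":[0.001,0.001,-0.08],"spin":0.2},{"offset":[0.001,0.001,-0.105],"spin":0.2},{"offset":[0.001,0.001,-0.125],"spin":0.2},{"offset":[0.001,0.001,-0.14],"spin":0.2},{"offset":[0.001,0.001,-0.148],"spin":0.2},{"offset":[0.001,0.001,-0.152],"spin":0.2}]' 0.5 35
python3 -m crank '[{"offset":[0,0,0],"spin":0},{"offset":[0,0,0],"spin":0},{"offset":[0,0,0],"spin":0},{"offset":[0,0,0],"spin":0},{"offset":[0,0,0],"spin":0},{"offset":[0,0,0],"spin":0},{"offset":[0,0,0],"spin":0},{"offset":[0,0,0],"spin":0}]' 0.1 35
python3 -m crank '[{"offset":[0,0,0.005],"spin":0},{"offset":[0,0,0.015],"spin":0},{"offset":[0,0,0.03],"spin":0},{"offset":[0,0,0.05],"spin":0},{"offset":[0,0,0.07],"spin":0},{"offset":[0,0,0.09],"spin":0},{"offset":[0,0,0.11],"spin":0},{"offset":[0,0,0.12],"spin":0}]' -
python3 -m crank '[{"offset":[0.006,0.02,0],"spin":5},{"offset":[0.013,0.045,0],"spin":10},{"offset":[0.02,0.07,0],"spin":15},{"offset":[0.028,0.095,0],"spin":20},{"offset":[0.036,0.12,0],"spin":25},{"offset":[0.045,0.15,0],"spin":30},{"offset":[0.054,0.18,0],"spin":35},{"offset":[0.06,0.2,0],"spin":36}]' -
python3 -m crank '[{"offset":[0.006,0.02,0],"spin":5},{"offset":[0.013,0.045,0],"spin":10},{"offset":[0.02,0.07,0],"spin":15},{"offset":[0.028,0.095,0],"spin":20},{"offset":[0.036,0.12,0],"spin":25},{"offset":[0.043,0.145,0],"spin":30},{"offset":[0.048,0.165,0],"spin":34},{"offset":[0.05,0.17,0],"spin":34.6}]' -
python3 -m crank '[{"offset":[0.003,0.005,0],"spin":0},{"offset":[0.008,0.01,0],"spin":0},{"offset":[0.013,0.017,0],"spin":0},{"offset":[0.018,0.024,0],"spin":0},{"offset":[0.022,0.031,0],"spin":0},{"offset":[0.025,0.037,0],"spin":0},{"offset":[0.027,0.041,0],"spin":0},{"offset":[0.027,0.041,0],"spin":0}]' -
```

```text
clock: 34.02
eef_pos: [476.0, -140.6, -21.4]
eef_rot: [-3.131, 0.004, 0.177]
wrist_force: [0.8, -0.9, 0.2]
finger_gap: 46.9
clock: 34.68
eef_pos: [476.6, -140.8, -20.7]
eef_rot: [-3.132, 0.003, 0.177]
wrist_force: [-0.9, -0.3, 7.0]
finger_gap: 23.2
clock: 35.35
eef_pos: [477.2, -141.1, 102.3]
eef_rot: [-3.134, 0.0, 0.177]
wrist_force: [-0.0, 1.0, -1.1]
finger_gap: 22.7
clock: 36.02
eef_pos: [537.4, 61.3, 102.3]
eef_rot: [-3.133, 0.0, 0.812]
wrist_force: [0.1, 0.6, -1.3]
finger_gap: 22.9
clock: 36.68
eef_pos: [587.2, 234.0, 102.0]
eef_rot: [-3.133, 0.0, 1.422]
wrist_force: [-0.9, 0.1, -1.7]
finger_gap: 23.2
clock: 37.35
eef_pos: [614.4, 275.4, 101.8]
eef_rot: [-3.133, 0.0, 1.421]
wrist_force: [-0.1, -0.1, -1.4]
finger_gap: 23.2
```

```bash
python3 -m crank '[{"offset":[0.0007,-0.002,-0.005],"spin":-0.6},{"offset":[0.0007,-0.002,-0.02],"spin":-0.6},{"offset":[0.0007,-0.002,-0.035],"spin":-0.6},{"offset":[0.0007,-0.002,-0.05],"spin":-0.6},{"offset":[0.0007,-0.002,-0.065],"spin":-0.6},{"offset":[0.0007,-0.002,-0.075],"spin":-0.6},{"offset":[0.0007,-0.002,-0.083],"spin":-0.6},{"offset":[0.0007,-0.002,-0.0865],"spin":-0.6}]' - 
python3 -m crank '[{"offset":[0,0,0],"spin":0},{"offset":[0,0,0],"spin":0},{"offset":[0,0,0],"spin":0},{"offset":[0,0,0],"spin":0},{"offset":[0,0,0],"spin":0},{"offset":[0,0,0],"spin":0},{"offset":[0,0,0],"spin":0},{"offset":[0,0,0],"spin":0}]' 0.5 35
python3 -m crank '[{"offset":[0,0,0.02],"spin":0},{"offset":[0,0,0.04],"spin":0},{"offset":[0,0,0.06],"spin":0},{"offset":[0,0,0.08],"spin":0},{"offset":[0,0,0.1],"spin":0},{"offset":[0,0,0.12],"spin":0},{"offset":[0,0,0.14],"spin":0},{"offset":[0,0,0.14],"spin":0}]' -
python3 -m crank '[{"offset":[0.005,-0.02,0],"spin":-5},{"offset":[0.01,-0.045,0],"spin":-10},{"offset":[0.015,-0.075,0],"spin":-15},{"offset":[0.02,-0.105,0],"spin":-20},{"offset":[0.02,-0.135,0],"spin":-25},{"offset":[0.02,-0.165,0],"spin":-30},{"offset":[0.02,-0.19,0],"spin":-35},{"offset":[0.02,-0.2,0],"spin":-35}]' -
python3 -m crank '[{"offset":[-0.005,-0.02,0],"spin":-5},{"offset":[-0.01,-0.045,0],"spin":-10},{"offset":[-0.015,-0.07,0],"spin":-15},{"offset":[-0.02,-0.09,0],"spin":-20},{"offset":[-0.025,-0.105,0],"spin":-25},{"offset":[-0.025,-0.115,0],"spin":-31},{"offset":[-0.025,-0.115,0],"spin":-38},{"offset":[-0.025,-0.115,0],"spin":-45}]' -
python3 - <<'E'
from meas import *
st=manip.read_state();p=manip.camera("wrist");save(p,"w12.png",s=1.4)
print(st["eef_pos"],np.degrees(st["eef_rot"]))
for k,z in [("lid_grip",11),("pot_rim",45)]:
  for d in manip.masks_of(p,k): c,y,r=maskaxis(p,d["mask"],z,st);print(k,round(d["conf"],2),c.round(1),np.round(r[0],1),np.round(r[1]))
E
```

```text
clock: 38.02
eef_pos: [614.7, 273.0, 14.1]
eef_rot: [-3.132, 0.001, 1.411]
wrist_force: [0.3, -1.4, -1.4]
finger_gap: 23.4
clock: 38.68
eef_pos: [614.7, 273.1, 14.3]
eef_rot: [-3.132, 0.001, 1.411]
wrist_force: [-0.3, -0.7, -0.7]
finger_gap: 46.6
clock: 39.35
eef_pos: [616.1, 273.6, 158.9]
eef_rot: [-3.137, -0.002, 1.411]
wrist_force: [-0.3, 1.0, 1.0]
finger_gap: 46.9
clock: 40.02
eef_pos: [635.9, 70.5, 158.1]
eef_rot: [-3.137, -0.001, 0.793]
wrist_force: [-0.6, -0.7, 0.4]
finger_gap: 46.9
clock: 40.68
eef_pos: [610.8, -44.6, 157.5]
eef_rot: [-3.137, -0.001, 0.003]
wrist_force: [-0.1, -0.1, -0.9]
finger_gap: 47.3
[610.76086298 -44.56095234 157.50158837] [-1.79716919e+02 -5.23223036e-02  1.77921862e-01]
lid_grip 0.91 [ 695.3 -102.9] [ 693.3 -102.7] [101. 102.]
lid_grip 0.87 [ 679.5 -277.1] [ 678.5 -276.2] [104. 102.]
pot_rim 0.84 [662.   76.5] [659.3  76.4] [97. 91.]
```

View pics/w12.png

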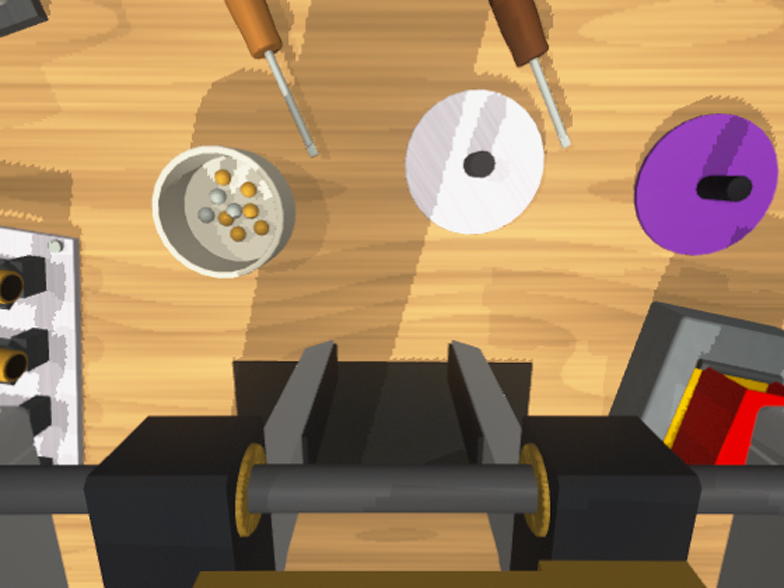

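The lid has been knocked aside and is now at pixel (475,162); the pot rim centre is at (224,212).

```bash
cat >> meas.py <<'E'
def circ(p,st,name,z,near):
    b=None
    for d in manip.masks_of(p,name):
        m=d["mask"].astype(np.uint8);C=max(cv2.findContours(m,0,2)[0],key=cv2.contourArea)
        P=np.array([onz(p,c[0],z,st)[:2] for c in C],np.float32)
        (x,y),r=cv2.minEnclosingCircle(P)
        e=cv2.fitEllipse(P)
        if np.hypot(e[0][0]-near[0],e[0][1]-near[1])<80: print(name,round(d["conf"],2),"ell",np.round(e[0],1),np.round(e[1],1))
E
python3 - <<'E'
from meas import *
st=manip.read_state();p=manip.camera("wrist")
circ(p,st,"lid_grip",11,(694,-103));circ(p,st,"pot_rim",45,(658,78))
g=lambda u,v,z: onz(p,(u/1.4,v/1.4),z,st).round(1)
print("knob top",g(479,160,45),g(479,172,30))
print("pot rim ends",g(153,211,45),g(292,211,45),g(222,146,45),g(222,278,45))
t=manip.camera("top");circ(t,None,"lid_grip",11,(694,-103))
E
```

```text
lid_grip 0.69 ell [ 693.5 -102.9] [103. 104.]
pot_rim 0.56 ell [660.8  76.4] [89. 98.]
knob top [697.1 -99.4  45. ] [ 689.3 -102.5   30. ]
pot rim ends [660.2 125.8  45. ] [661.5  28.8  45. ] [703.9  73.8  45. ] [612.9  81.9  45. ]
```

```bash
python3 -m crank '[{"offset":[0.015,-0.01,-0.01],"spin":0},{"offset":[0.035,-0.025,-0.02],"spin":0},{"offset":[0.055,-0.04,-0.03],"spin":0},{"offset":[0.07,-0.05,-0.04],"spin":0},{"offset":[0.08,-0.056,-0.05],"spin":0},{"offset":[0.0827,-0.0583,-0.055],"spin":0},{"offset":[0.0827,-0.0583,-0.055],"spin":0},{"offset":[0.0827,-0.0583,-0.055],"spin":0}]' 0.5 30
python3 -m crank '[{"offset":[0,0,0],"spin":0},{"offset":[0,0,0],"spin":0},{"offset":[0,0,0],"spin":0},{"offset":[0,0,0],"spin":0},{"offset":[0,0,0],"spin":0},{"offset":[0,0,0],"spin":0},{"offset":[0,0,0],"spin":0},{"offset":[0,0,0],"spin":0}]' -
python3 - <<'E'
from meas import *
st=manip.read_state();p=manip.camera("wrist");save(p,"w13.png",s=1)
print(st["eef_pos"],np.degrees(st["eef_rot"]))
circ(p,st,"lid_grip",11,(694,-103))
E
```

```text
clock: 41.75
eef_pos: [693.2, -102.2, 103.1]
eef_rot: [-3.137, -0.001, 0.011]
wrist_force: [-0.3, 1.0, 0.4]
finger_gap: 46.8
clock: 42.42
eef_pos: [693.2, -102.2, 103.1]
eef_rot: [-3.137, -0.001, 0.011]
wrist_force: [-0.1, -0.5, -0.2]
finger_gap: 46.8
[ 693.21877341 -102.18163002  103.05525494] [-1.79719498e+02 -5.54701096e-02  6.20032155e-01]
```

```bash
python3 -m crank '[{"offset":[0,-0.001,-0.02],"spin":0},{"offset":[0,-0.001,-0.04],"spin":0},{"offset":[0,-0.001,-0.06],"spin":0},{"offset":[0,-0.001,-0.08],"spin":0},{"offset":[0,-0.001,-0.094],"spin":0},{"offset":[0,-0.001,-0.102],"spin":0},{"offset":[0,-0.001,-0.107],"spin":0},{"offset":[0,-0.001,-0.110],"spin":0}]' 0.5
python3 -m crank '[{"offset":[0,0,0],"spin":0},{"offset":[0,0,0],"spin":0},{"offset":[0,0,0],"spin":0},{"offset":[0,0,0],"spin":0},{"offset":[0,0,0],"spin":0},{"offset":[0,0,0],"spin":0},{"offset":[0,0,0],"spin":0},{"offset":[0,0,0],"spin":0}]' 0 30
python3 -m crank '[{"offset":[0,0,0.005],"spin":0},{"offset":[0,0,0.015],"spin":0},{"offset":[0,0,0.03],"spin":0},{"offset":[0,0,0.045],"spin":0},{"offset":[0,0,0.06],"spin":0},{"offset":[0,0,0.075],"spin":0},{"offset":[0,0,0.085],"spin":0},{"offset":[0,0,0.09],"spin":0}]' -
python3 -m crank '[{"offset":[-0.004,0.02,0],"spin":0},{"offset":[-0.01,0.045,0],"spin":0},{"offset":[-0.016,0.07,0],"spin":0},{"offset":[-0.022,0.095,0],"spin":0},{"offset":[-0.028,0.12,0],"spin":0},{"offset":[-0.033,0.145,0],"spin":0},{"offset":[-0.0345,0.165,0],"spin":0},{"offset":[-0.0345,0.178,0],"spin":0}]' -
python3 -m crank '[{"offset":[0,0.004,0],"spin":0},{"offset":[0,0.004,0],"spin":0},{"offset":[0,0.004,0],"spin":0},{"offset":[0,0.004,0],"spin":0},{"offset":[0,0.004,0],"spin":0},{"offset":[0,0.004,0],"spin":0},{"offset":[0,0.004,0],"spin":0},{"offset":[0,0.004,0],"spin":0}]' -
python3 - <<'E'
from meas import *
st=manip.read_state();p=manip.camera("wrist");save(p,"w14.png",s=1.4)
print(st["eef_pos"],np.degrees(st["eef_rot"]))
E
```

```text
clock: 43.18
eef_pos: [693.4, -103.2, -7.0]
eef_rot: [-3.137, -0.001, 0.011]
wrist_force: [0.4, -0.4, 0.4]
finger_gap: 46.7
clock: 43.85
eef_pos: [693.7, -103.3, -6.4]
eef_rot: [-3.137, -0.002, 0.011]
wrist_force: [-1.2, -0.2, 4.3]
finger_gap: 16.9
clock: 44.52
eef_pos: [694.4, -103.4, 86.3]
eef_rot: [-3.138, -0.005, 0.011]
wrist_force: [0.4, 1.0, -2.0]
finger_gap: 17.6
clock: 45.18
eef_pos: [659.4, 76.6, 86.4]
eef_rot: [-3.137, -0.004, 0.012]
wrist_force: [0.3, -0.2, -0.7]
finger_gap: 17.5
clock: 45.85
eef_pos: [659.4, 80.3, 86.4]
eef_rot: [-3.137, -0.004, 0.012]
wrist_force: [0.4, -0.2, -1.6]
finger_gap: 17.4
[659.37734829  80.30452694  86.43212531] [-179.75998273   -0.25027709    0.67997709]
```

View pics/w14.png

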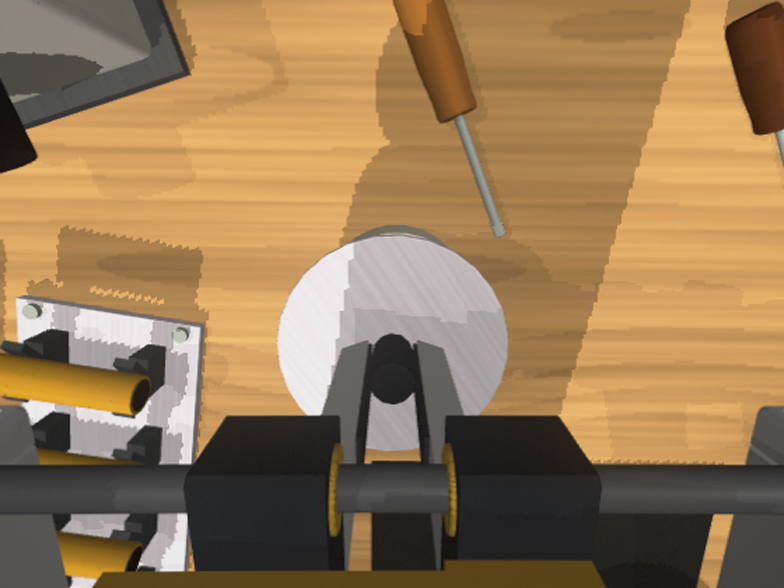

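```bash
python3 - <<'E'
from meas import *
st=manip.read_state();p=manip.camera("wrist")
g=lambda u,v,z: onz(p,(u/1.4,v/1.4),z,st).round(1)
print("lid edges",g(392,235,103),g(392,450,103),g(278,343,103),g(508,343,103))
print("pot far rim",g(395,225,45),"arc ends",g(345,243,45),g(447,243,45))
E
```

```text
lid edges [711.5  82.6 103. ] [607.9  81.3 103. ] [662.2 133.4 103. ] [663.6  29.9 103. ]
pot far rim [709.4  81.2  45. ] arc ends [699.2 108.8  45. ] [699.9  52.4  45. ]
```

```bash
python3 -m crank '[{"offset":[-0.001,-0.0005,-0.005],"spin":0},{"offset":[-0.001,-0.0005,-0.014],"spin":0},{"offset":[-0.001,-0.0005,-0.023],"spin":0},{"offset":[-0.001,-0.0005,-0.032],"spin":0},{"offset":[-0.001,-0.0005,-0.04],"spin":0},{"offset":[-0.001,-0.0005,-0.046],"spin":0},{"offset":[-0.001,-0.0005,-0.05],"spin":0},{"offset":[-0.001,-0.0005,-0.053],"spin":0}]' -
python3 -m crank '[{"offset":[0,0,0],"spin":0},{"offset":[0,0,0],"spin":0},{"offset":[0,0,0],"spin":0},{"offset":[0,0,0],"spin":0},{"offset":[0,0,0],"spin":0},{"offset":[0,0,0],"spin":0},{"offset":[0,0,0],"spin":0},{"offset":[0,0,0],"spin":0}]' 0.4
python3 -m crank '[{"offset":[0,0,0.015],"spin":0},{"offset":[0,0,0.03],"spin":0},{"offset":[0,0,0.05],"spin":0},{"offset":[0,0,0.07],"spin":0},{"offset":[0,0,0.09],"spin":0},{"offset":[0,0,0.11],"spin":0},{"offset":[0,0,0.13],"spin":0},{"offset":[0,0,0.15],"spin":0}]' -
python3 -m crank '[{"offset":[-0.01,-0.02,0.01],"spin":-1},{"offset":[-0.025,-0.05,0.03],"spin":-2},{"offset":[-0.04,-0.08,0.05],"spin":-3},{"offset":[-0.06,-0.11,0.07],"spin":-4},{"offset":[-0.08,-0.14,0.09],"spin":-6},{"offset":[-0.1,-0.16,0.1],"spin":-8},{"offset":[-0.12,-0.18,0.11],"spin":-10},{"offset":[-0.12,-0.18,0.11],"spin":-12}]' -
python3 -m crank '[{"offset":[0,0,0],"spin":0},{"offset":[0,0,0],"spin":0},{"offset":[0,0,0],"spin":0},{"offset":[0,0,0],"spin":0},{"offset":[0,0,0],"spin":0},{"offset":[0,0,0],"spin":0},{"offset":[0,0,0],"spin":0},{"offset":[0,0,0],"spin":0}]' -
python3 - <<'E'
from meas import *
st=manip.read_state();p=manip.camera("wrist");save(p,"w15.png",s=1.4)
print(st["eef_pos"],np.degrees(st["eef_rot"]))
circ(p,st,"lid_grip",56,(658,80))
for x,y in [(431.6,303.5),(492.8,293.5),(554,283.5),(615.2,273.6)]: print((1.4*proj(p,[x,y,49],st)).round())
t=manip.camera("top");circ(t,None,"lid_grip",56,(658,80));s=manip.camera("scene");circ(s,None,"lid_grip",56,(658,80))
save(t,"t2.png",(150,150,290,290),4)
E
```

```text
clock: 46.62
eef_pos: [658.2, 80.0, 32.7]
eef_rot: [-3.137, -0.004, 0.012]
wrist_force: [-0.7, 0.6, -1.0]
finger_gap: 17.5
clock: 47.28
eef_pos: [658.3, 80.0, 32.8]
eef_rot: [-3.137, -0.004, 0.012]
wrist_force: [0.4, 0.2, -0.5]
finger_gap: 37.5
clock: 47.95
eef_pos: [658.2, 80.0, 183.9]
eef_rot: [-3.137, -0.004, 0.012]
wrist_force: [0.3, -0.1, -0.2]
finger_gap: 37.6
clock: 48.62
eef_pos: [536.4, -103.0, 296.9]
eef_rot: [-3.138, -0.008, -0.202]
wrist_force: [-0.1, 0.6, 0.5]
finger_gap: 37.7
clock: 49.28
eef_pos: [536.4, -102.8, 296.7]
eef_rot: [-3.138, -0.008, -0.202]
wrist_force: [-0.4, 0.0, -0.8]
finger_gap: 37.7
[ 536.42677533 -102.80736097  296.6948633 ] [-179.80914965   -0.44675234  -11.54672068]
lid_grip 0.95 ell [658.1  79. ] [101.4 101.8]
[ 58. 415.]
[ 45. 364.]
[ 30. 309.]
[ 15. 250.]
lid_grip 0.59 ell [655.1  80.3] [97.2 98.4]
lid_grip 0.79 ell [663.7  86.4] [100.4 103.8]
```

View pics/w15.png

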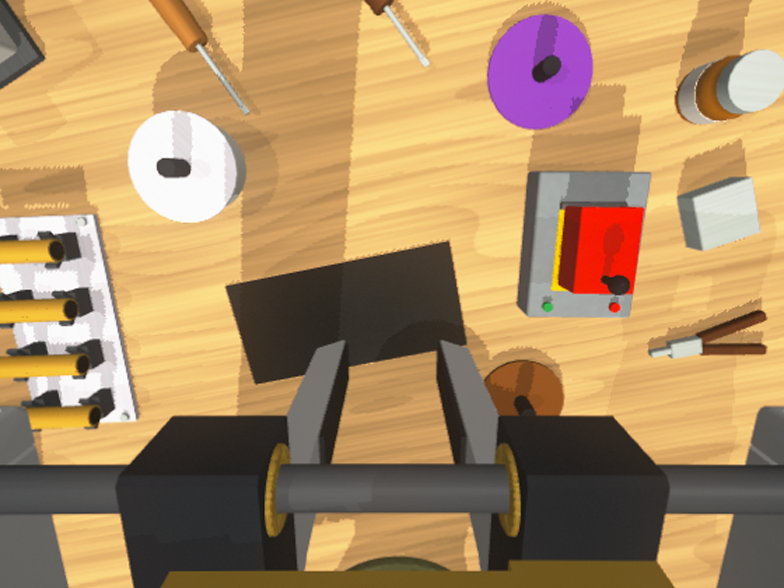

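The lid sits on the pot at (184,166) and all four tubes are in their rests. Box corners are at (650,173) and (631,317), and the guard knob at (618,285).

```bash
python3 - <<'E'
from meas import *
st=manip.read_state();p=manip.camera("wrist")
g=lambda u,v,z: onz(p,(u/1.4,v/1.4),z,st).round(1)
A,B=g(651,172,45),g(631,317,45);d=(A-B)/np.linalg.norm(A-B);print(A,B,np.linalg.norm(A-B),"yaw",np.degrees(np.arctan2(d[1],d[0])))
y=np.array([-d[1],d[0],0]);c=(A+B)/2+55*y;print("centre",c,"knob pred",c+(-24)*d)
print("knob",g(619,285,116),"back edge",g(540,172,45),"front left",g(530,317,45))
# ball: dark pixels around
im=p["pixels"][192:216,425:455].astype(int);m=im.max(2)<55;v,u=np.nonzero(m);print("ball blob",u.mean()+425,v.mean()+192,m.sum())
E
```

```text
[ 563.5 -362.9   45. ] [ 418.4 -334.3   45. ] 147.89175095318873 yaw -11.150376942990409
centre [ 501.5861578  -294.63823439   45.        ] knob pred [ 478.03920553 -289.9970019    45.        ]
knob [ 479.9 -292.5  116. ] back edge [ 585.3 -257.6   45. ] front left [ 439.6 -229.9   45. ]
ball blob 436.7948717948718 199.9102564102564 78
```

```bash
python3 -m crank '[{"offset":[-0.01,-0.03,-0.01],"spin":0},{"offset":[-0.02,-0.06,-0.03],"spin":0},{"offset":[-0.03,-0.09,-0.05],"spin":0},{"offset":[-0.04,-0.12,-0.07],"spin":0},{"offset":[-0.048,-0.15,-0.09],"spin":0},{"offset":[-0.053,-0.17,-0.11],"spin":0},{"offset":[-0.057,-0.183,-0.13],"spin":0},{"offset":[-0.057,-0.1885,-0.14],"spin":0}]' 0.5 15
python3 -m crank '[{"offset":[0,0,0],"spin":0},{"offset":[0,0,0],"spin":0},{"offset":[0,0,0],"spin":0},{"offset":[0,0,0],"spin":0},{"offset":[0,0,0],"spin":0},{"offset":[0,0,0],"spin":0},{"offset":[0,0,0],"spin":0},{"offset":[0,0,0],"spin":0}]' -
python3 - <<'E'
from meas import *
st=manip.read_state();p=manip.camera("wrist");save(p,"w16.png",s=1.4)
print(st["eef_pos"],np.degrees(st["eef_rot"]))
for X in [(479,-291,116),(st["eef_pos"])]: print((1.4*proj(p,X,st)).round())
E
```

```text
clock: 50.3
eef_pos: [477.9, -292.7, 154.5]
eef_rot: [-3.137, -0.005, -0.204]
wrist_force: [0.1, 0.3, 0.0]
finger_gap: 47.1
clock: 50.97
eef_pos: [478.0, -292.6, 154.7]
eef_rot: [-3.138, -0.006, -0.204]
wrist_force: [-0.1, 0.3, -0.5]
finger_gap: 47.0
[ 478.01914042 -292.61485204  154.74115659] [-179.76742701   -0.33523845  -11.67229625]
[392. 312.]
[395. 337.]
```

View pics/w16.png

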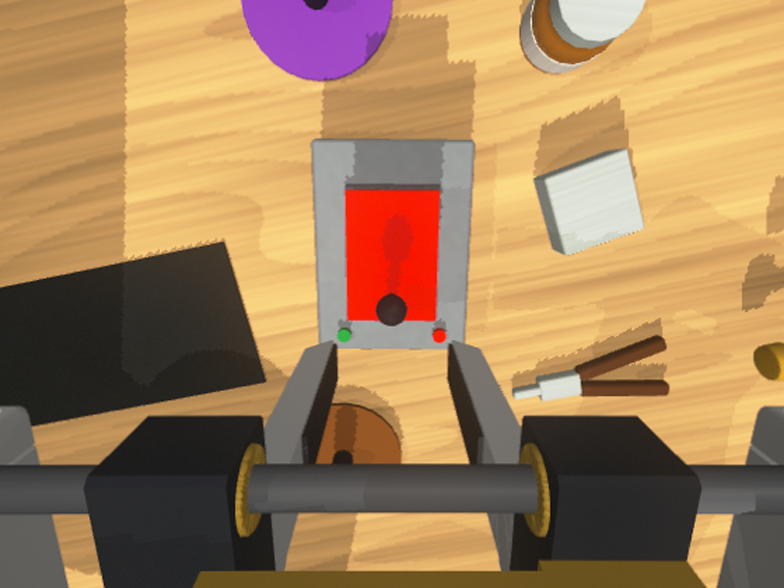

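The ball knob is at (392,309), within 3 px of the prediction, and the cover is square to the jaws. I'll grasp the knob.

```bash
python3 -m crank '[{"offset":[0.002,0.0014,-0.01],"spin":0},{"offset":[0.002,0.0014,-0.025],"spin":0},{"offset":[0.002,0.0014,-0.04],"spin":0},{"offset":[0.002,0.0014,-0.053],"spin":0},{"offset":[0.002,0.0014,-0.063],"spin":0},{"offset":[0.002,0.0014,-0.07],"spin":0},{"offset":[0.002,0.0014,-0.0745],"spin":0},{"offset":[0.002,0.0014,-0.0745],"spin":0}]' 0.5 15
python3 -m crank '[{"offset":[0,0,0],"spin":0},{"offset":[0,0,0],"spin":0},{"offset":[0,0,0],"spin":0},{"offset":[0,0,0],"spin":0},{"offset":[0,0,0],"spin":0},{"offset":[0,0,0],"spin":0},{"offset":[0,0,0],"spin":0},{"offset":[0,0,0],"spin":0}]' 0 15
```

```text
clock: 51.68
eef_pos: [479.7, -291.0, 79.3]
eef_rot: [-3.137, -0.005, -0.204]
wrist_force: [-0.6, 0.0, 0.7]
finger_gap: 47.6
clock: 52.35
eef_pos: [479.7, -291.8, 79.6]
eef_rot: [-3.138, -0.005, -0.204]
wrist_force: [-2.6, -5.6, 0.1]
finger_gap: 16.7
```

```bash
python3 -m crank '[{"offset":[0.0072,-0.0015,0.0062],"spin":0},{"offset":[0.015,-0.003,0.0118],"spin":0},{"offset":[0.0232,-0.0047,0.0164],"spin":0},{"offset":[0.0319,-0.0065,0.0202],"spin":0},{"offset":[0.0409,-0.0083,0.0231],"spin":0},{"offset":[0.0501,-0.0102,0.025],"spin":0},{"offset":[0.0594,-0.0121,0.026],"spin":0},{"offset":[0.0688,-0.014,0.0261],"spin":0}]' -
python3 -m crank '[{"offset":[0.0095,-0.0019,-0.0009],"spin":0},{"offset":[0.0187,-0.0038,-0.0028],"spin":0},{"offset":[0.0276,-0.0056,-0.0055],"spin":0},{"offset":[0.0365,-0.0074,-0.0093],"spin":0},{"offset":[0.0447,-0.0091,-0.0138],"spin":0},{"offset":[0.0525,-0.0107,-0.0192],"spin":0},{"offset":[0.0597,-0.0121,-0.0253],"spin":0},{"offset":[0.0597,-0.0121,-0.0253],"spin":0}]' -
python3 - <<'E'
from meas import *
s=manip.camera("scene");u,v=proj(s,[502,-294,80]).astype(int);save(s,"s2.png",(u-50,v-60,u+70,v+40),6)
t=manip.camera("top");print([(d["conf"],np.round(d["location"])) for k in("toggle_tip","guard") for d in manip.search_frame(s,k)+manip.search_frame(t,k)])
E
```

```text
clock: 53.02
eef_pos: [548.4, -306.4, 105.4]
eef_rot: [-3.139, -0.004, -0.204]
wrist_force: [-2.8, -6.3, -5.2]
finger_gap: 16.5
clock: 53.68
eef_pos: [608.9, -319.2, 78.9]
eef_rot: [-3.14, -0.004, -0.204]
wrist_force: [-0.9, -6.2, 0.1]
finger_gap: 16.5
[(0.42, array([438., 306.,  64.])), (0.57, array([ 576., -286.,  102.])), (0.44, array([ 576., -284.,   72.]))]
```

```bash
python3 -m crank '[{"offset":[0,0,0],"spin":0},{"offset":[0,0,0],"spin":0},{"offset":[0,0,0],"spin":0},{"offset":[0,0,0],"spin":0},{"offset":[0,0,0],"spin":0},{"offset":[0,0,0],"spin":0},{"offset":[0,0,0],"spin":0},{"offset":[0,0,0],"spin":0}]' 0.45 15
python3 -m crank '[{"offset":[0,0,0.01],"spin":0},{"offset":[0,0,0.02],"spin":0},{"offset":[0,0,0.035],"spin":0},{"offset":[0,0,0.05],"spin":0},{"offset":[0,0,0.065],"spin":0},{"offset":[0,0,0.08],"spin":0},{"offset":[0,0,0.09],"spin":0},{"offset":[0,0,0.09],"spin":0}]' -
python3 -m crank '[{"offset":[-0.015,0.003,0],"spin":0},{"offset":[-0.035,0.007,0],"spin":0},{"offset":[-0.06,0.013,0],"spin":0},{"offset":[-0.085,0.018,0],"spin":0},{"offset":[-0.11,0.023,0],"spin":0},{"offset":[-0.13,0.028,0],"spin":0},{"offset":[-0.145,0.031,0],"spin":0},{"offset":[-0.15,0.032,0],"spin":0}]' 0
python3 -m crank '[{"offset":[0,0,0],"spin":0},{"offset":[0,0,0],"spin":0},{"offset":[0,0,0],"spin":0},{"offset":[0,0,0],"spin":0},{"offset":[0,0,0],"spin":0},{"offset":[0,0,0],"spin":0},{"offset":[0,0,0],"spin":0},{"offset":[0,0,0],"spin":0}]' 0
python3 - <<'E'
from meas import *
st=manip.read_state();p=manip.camera("wrist");save(p,"w17.png",s=1.4);print(st["eef_pos"])
X0=np.array([503.2,-296.5,0]);d=np.array([.98,-.2,0])
print("pred tip off",(1.4*proj(p,X0-13.9*d+[0,0,74],st)).round(),[(round(q["conf"],2),np.round(q["location"])) for q in manip.search_frame(p,"toggle_tip")])
E
```

```text
clock: 54.65
eef_pos: [608.1, -319.1, 79.7]
eef_rot: [-3.14, -0.004, -0.205]
wrist_force: [-0.8, 0.1, 0.9]
finger_gap: 42.1
clock: 55.32
eef_pos: [608.9, -319.5, 173.3]
eef_rot: [-3.141, -0.008, -0.205]
wrist_force: [0.9, -0.2, 0.2]
finger_gap: 42.2
clock: 55.98
eef_pos: [457.3, -287.2, 173.2]
eef_rot: [-3.141, -0.008, -0.205]
wrist_force: [-1.1, -0.5, -0.2]
finger_gap: 0.5
clock: 56.65
eef_pos: [457.4, -287.2, 173.2]
eef_rot: [-3.141, -0.008, -0.205]
wrist_force: [-0.1, -0.2, -1.2]
finger_gap: 0.5
[ 457.40244054 -287.16113531  173.15309425]
pred tip off [394. 241.] [(0.76, array([ 498., -296.,   78.])), (0.55, array([ 520., -306.,   46.]))]
```

View pics/w17.png

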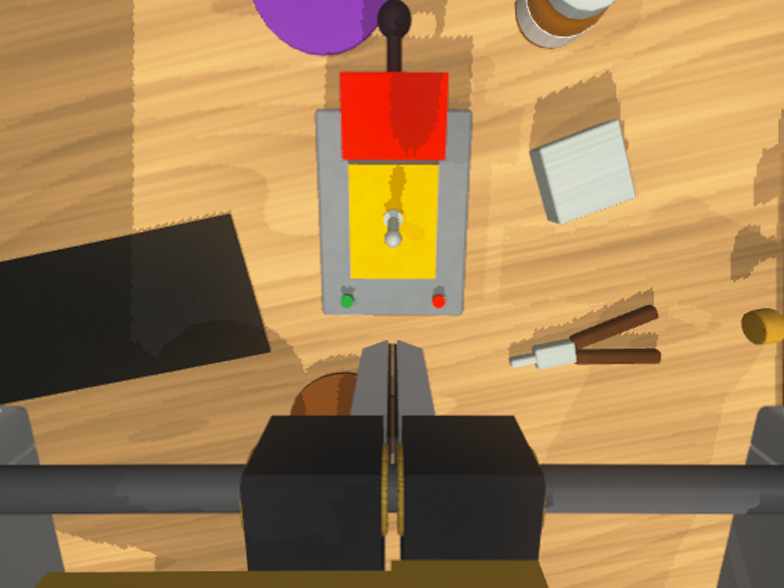

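The cover stands open and the toggle tip is at (393,239), within 2 px of the prediction. Pushing it towards the hinge.

```bash
python3 -m crank '[{"offset":[0,0,-0.02],"spin":0},{"offset":[0,0,-0.045],"spin":0},{"offset":[0,0,-0.07],"spin":0},{"offset":[0,0,-0.095],"spin":0},{"offset":[0,0,-0.115],"spin":0},{"offset":[0,0,-0.13],"spin":0},{"offset":[0,0,-0.138],"spin":0},{"offset":[0,0,-0.14],"spin":0}]' 0 15
python3 -m crank '[{"offset":[0.005,-0.001,0],"spin":0},{"offset":[0.01,-0.002,0],"spin":0},{"offset":[0.015,-0.003,0],"spin":0},{"offset":[0.02,-0.004,0],"spin":0},{"offset":[0.025,-0.005,0],"spin":0},{"offset":[0.029,-0.006,0],"spin":0},{"offset":[0.032,-0.0065,0],"spin":0},{"offset":[0.034,-0.007,0],"spin":0}]' -
python3 -m crank '[{"offset":[0.001,0,0],"spin":0},{"offset":[0.002,0,0],"spin":0},{"offset":[0.003,-0.0005,0],"spin":0},{"offset":[0.004,-0.001,0],"spin":0},{"offset":[0.005,-0.001,0],"spin":0},{"offset":[0.006,-0.001,0],"spin":0},{"offset":[0.007,-0.0015,0],"spin":0},{"offset":[0.007,-0.0015,0],"spin":0}]' -
```

```text
clock: 57.42
eef_pos: [456.9, -286.8, 32.0]
eef_rot: [-3.14, -0.006, -0.205]
wrist_force: [0.1, 0.5, 0.1]
finger_gap: 0.1
clock: 58.08
eef_pos: [491.2, -293.9, 32.1]
eef_rot: [-3.14, -0.006, -0.205]
wrist_force: [-1.9, -0.1, 1.4]
finger_gap: 0.2
clock: 58.75
eef_pos: [498.0, -295.3, 31.8]
eef_rot: [-3.14, -0.005, -0.205]
wrist_force: [-5.4, 0.4, -0.5]
finger_gap: 0.6
```

```bash
python3 -m crank '[{"offset":[0.0005,0,0],"spin":0},{"offset":[0.001,0,0],"spin":0},{"offset":[0.0015,0,0],"spin":0},{"offset":[0.002,0,0],"spin":0},{"offset":[0.002,0,0],"spin":0},{"offset":[0.002,0,0],"spin":0},{"offset":[0.002,0,0],"spin":0},{"offset":[0.002,0,0],"spin":0}]' -
python3 -m crank '[{"offset":[0.0005,0,0],"spin":0},{"offset":[0.001,0,0],"spin":0},{"offset":[0.0015,0,0],"spin":0},{"offset":[0.002,0,0],"spin":0},{"offset":[0.002,0,0],"spin":0},{"offset":[0.002,0,0],"spin":0},{"offset":[0.002,0,0],"spin":0},{"offset":[0.002,0,0],"spin":0}]' -
```

```text
clock: 59.42
eef_pos: [498.5, -295.1, 31.5]
eef_rot: [-3.14, -0.002, -0.205]
wrist_force: [-13.2, 1.2, 5.6]
finger_gap: 0.6
clock: 60.08
eef_pos: [498.6, -295.0, 31.3]
eef_rot: [-3.139, 0.003, -0.205]
wrist_force: [-18.6, 1.0, 7.7]
finger_gap: 0.4
```

```bash
python3 -m crank '[{"offset":[-0.005,0.001,0],"spin":0},{"offset":[-0.012,0.002,0],"spin":0},{"offset":[-0.02,0.004,0],"spin":0},{"offset":[-0.03,0.006,0],"spin":0},{"offset":[-0.036,0.007,0],"spin":0},{"offset":[-0.04,0.008,0],"spin":0},{"offset":[-0.04,0.008,0],"spin":0},{"offset":[-0.04,0.008,0],"spin":0}]' -
python3 -m crank '[{"offset":[0,0,0.02],"spin":0},{"offset":[0,0,0.04],"spin":0},{"offset":[0,0,0.06],"spin":0},{"offset":[0,0,0.08],"spin":0},{"offset":[0,0,0.1],"spin":0},{"offset":[0,0,0.12],"spin":0},{"offset":[0,0,0.14],"spin":0},{"offset":[0,0,0.14],"spin":0}]' 0.45
python3 - <<'E'
from meas import *
st=manip.read_state();p=manip.camera("wrist");save(p,"w18.png",s=1);print(st["eef_pos"])
X0=np.array([503.2,-296.5,0]);d=np.array([.98,-.2,0])
print("pred on/off",proj(p,X0+13.9*d+[0,0,74],st).round(),proj(p,X0-13.9*d+[0,0,74],st).round(),[(round(q["conf"],2),np.round(q["location"])) for q in manip.search_frame(p,"toggle_tip")])
a,b=proj(p,X0+[0,0,74],st).astype(int)
im=p["pixels"][b-35:b+35,a-20:a+20].astype(int);m=(im[...,2]>60)&(np.ptp(im,axis=2)<50);v,u=np.nonzero(m);print("grey px v range",v.min()+b-35,v.max()+b-35,"hist",np.bincount(v+b-35)[b-35:],"start",b-35)
E
```

```text
clock: 60.75
eef_pos: [458.8, -287.2, 31.5]
eef_rot: [-3.14, 0.002, -0.205]
wrist_force: [-1.4, 0.1, 0.9]
finger_gap: 0.1
clock: 61.42
eef_pos: [460.4, -288.1, 175.5]
eef_rot: [3.141, -0.003, -0.205]
wrist_force: [0.7, 1.2, 1.1]
finger_gap: 42.4
[ 460.36580046 -288.05917354  175.47260356]
pred on/off [281. 145.] [281. 175.] [(0.7, array([ 518., -302.,   76.]))]
grey px v range 141 165 hist [ 0  0  0  0  0  0  0  0  0  0  0  0  0  0  0  0  6  8  9 11 11 11 11 11
 10  9  7  7  8 10 11 11 13 13 13 12 12 11  9  7  3] start 125
```

The toggle reads on: its ball is at row 146, predicted 145 for on and 175 for off. I'll take the knob again and close the cover.

```bash
python3 -m crank '[{"offset":[0.015,-0.003,0],"spin":0},{"offset":[0.035,-0.007,0],"spin":0},{"offset":[0.06,-0.013,0],"spin":0},{"offset":[0.085,-0.018,0],"spin":0},{"offset":[0.11,-0.023,0],"spin":0},{"offset":[0.13,-0.028,0],"spin":0},{"offset":[0.143,-0.03,0],"spin":0},{"offset":[0.148,-0.0312,0],"spin":0}]' 0.45
python3 -m crank '[{"offset":[0,0,-0.01],"spin":0},{"offset":[0,0,-0.025],"spin":0},{"offset":[0,0,-0.045],"spin":0},{"offset":[0,0,-0.065],"spin":0},{"offset":[0,0,-0.08],"spin":0},{"offset":[0,0,-0.09],"spin":0},{"offset":[0,0,-0.096],"spin":0},{"offset":[0,0,-0.096],"spin":0}]' 0.45
python3 -m crank '[{"offset":[0,0,0],"spin":0},{"offset":[0,0,0],"spin":0},{"offset":[0,0,0],"spin":0},{"offset":[0,0,0],"spin":0},{"offset":[0,0,0],"spin":0},{"offset":[0,0,0],"spin":0},{"offset":[0,0,0],"spin":0},{"offset":[0,0,0],"spin":0}]' 0 15
```

```text
clock: 62.18
eef_pos: [608.2, -318.1, 169.1]
eef_rot: [-3.139, 0.004, -0.205]
wrist_force: [0.3, -0.2, -0.4]
finger_gap: 42.4
clock: 62.85
eef_pos: [607.3, -317.8, 71.5]
eef_rot: [-3.138, 0.006, -0.205]
wrist_force: [-0.3, -0.2, 0.8]
finger_gap: 42.5
clock: 63.52
eef_pos: [607.4, -319.0, 72.3]
eef_rot: [-3.14, 0.004, -0.205]
wrist_force: [-0.4, -5.5, 0.5]
finger_gap: 16.5
```

```bash
python3 -m crank '[{"offset":[-0.0072,0.0014,0.0061],"spin":0},{"offset":[-0.015,0.003,0.0115],"spin":0},{"offset":[-0.0232,0.0047,0.016],"spin":0},{"offset":[-0.0321,0.0065,0.0198],"spin":0},{"offset":[-0.041,0.0083,0.0225],"spin":0},{"offset":[-0.0502,0.0102,0.0244],"spin":0},{"offset":[-0.0597,0.0121,0.0253],"spin":0},{"offset":[-0.0597,0.0121,0.0253],"spin":0}]' -
python3 -m crank '[{"offset":[-0.0094,0.0019,-0.0001],"spin":0},{"offset":[-0.0187,0.0038,-0.0011],"spin":0},{"offset":[-0.0279,0.0057,-0.003],"spin":0},{"offset":[-0.0369,0.0075,-0.0059],"spin":0},{"offset":[-0.0456,0.0093,-0.0097],"spin":0},{"offset":[-0.0538,0.011,-0.0143],"spin":0},{"offset":[-0.0616,0.0125,-0.0199],"spin":0},{"offset":[-0.0675,0.0138,-0.025],"spin":0}]' -
```

```text
clock: 64.18
eef_pos: [546.7, -306.4, 98.7]
eef_rot: [-3.14, 0.004, -0.205]
wrist_force: [1.0, 3.5, 1.1]
finger_gap: 16.8
clock: 64.85
eef_pos: [478.9, -292.0, 74.0]
eef_rot: [-3.139, 0.003, -0.205]
wrist_force: [0.9, 4.2, 2.0]
finger_gap: 16.7
```

```bash
python3 -m crank '[{"offset":[0,0,-0.001],"spin":0},{"offset":[0,0,-0.002],"spin":0},{"offset":[0,0,-0.003],"spin":0},{"offset":[0,0,-0.003],"spin":0},{"offset":[0,0,-0.003],"spin":0},{"offset":[0,0,-0.003],"spin":0},{"offset":[0,0,-0.003],"spin":0},{"offset":[0,0,-0.003],"spin":0}]' -
python3 -m crank '[{"offset":[0,0,0],"spin":0},{"offset":[0,0,0],"spin":0},{"offset":[0,0,0],"spin":0},{"offset":[0,0,0],"spin":0},{"offset":[0,0,0],"spin":0},{"offset":[0,0,0],"spin":0},{"offset":[0,0,0],"spin":0},{"offset":[0,0,0],"spin":0}]' 0.45
python3 -m crank '[{"offset":[0,0,0.01],"spin":0},{"offset":[0,0,0.02],"spin":0},{"offset":[0,0,0.035],"spin":0},{"offset":[0,0,0.05],"spin":0},{"offset":[0,0,0.065],"spin":0},{"offset":[0,0,0.075],"spin":0},{"offset":[0,0,0.082],"spin":0},{"offset":[0,0,0.082],"spin":0}]' -
python3 - <<'E'
from meas import *
st=manip.read_state();p=manip.camera("wrist");print(st["eef_pos"],np.degrees(st["eef_rot"]))
im=p["pixels"].astype(int);a,b=proj(p,(480,-291,116),st).astype(int);print("pred ball",proj(p,(480,-291,116),st)*1.4)
s=im[b-25:b+25,a-20:a+20];m=(s.max(2)<75)
n,l,S,C=cv2.connectedComponentsWithStats(m.astype(np.uint8));print([( (C[i]+[a-20,b-25])*1.4,S[i,4]) for i in range(1,n) if S[i,4]>60])
r=(im[...,0]>150)&(im[...,1]<60)&(im[...,2]<60);r[300:]=0;n,l,S,C=cv2.connectedComponentsWithStats(r.astype(np.uint8));i=1+np.argmax(S[1:,4]);print("red box*1.4",S[i]*1.4, "pred top face rows", [proj(p,np.array([503.2,-296.5,90])+x*np.array([.98,-.2,0]),st)[1]*1.4 for x in(-38,42)])
E
```

```text
clock: 65.52
eef_pos: [478.7, -291.8, 71.6]
eef_rot: [-3.139, 0.004, -0.205]
wrist_force: [-6.1, 3.9, 6.7]
finger_gap: 16.7
clock: 66.18
eef_pos: [478.7, -291.9, 71.6]
eef_rot: [-3.139, 0.004, -0.205]
wrist_force: [0.6, -0.1, 0.0]
finger_gap: 42.3
clock: 66.85
eef_pos: [479.2, -292.2, 155.4]
eef_rot: [-3.14, 0.002, -0.205]
wrist_force: [0.2, 0.1, 0.4]
finger_gap: 42.3
[ 479.17249552 -292.197759    155.4344216 ] [-1.79912319e+02  1.07937060e-01 -1.17600660e+01]
pred ball [392.6794913  311.46974745]
[(array([391.75316804, 312.73608815]), np.int32(363))]
red box*1.4 [ 345.8  193.2   93.8  128.8 7813.4] pred top face rows [np.float64(320.4992809003754), np.float64(191.15384494405927)]
```

```bash
python3 -m crank '[{"offset":[0,0.01,0.02],"spin":0},{"offset":[0,0.03,0.04],"spin":0},{"offset":[0,0.06,0.06],"spin":0},{"offset":[0,0.09,0.09],"spin":0},{"offset":[0,0.12,0.12],"spin":0},{"offset":[0,0.15,0.14],"spin":0},{"offset":[0,0.18,0.15],"spin":0},{"offset":[0,0.2,0.15],"spin":0}]' 0.45
python3 -m crank '[{"offset":[0,0.03,0.01],"spin":0},{"offset":[0,0.06,0.02],"spin":0},{"offset":[0,0.09,0.03],"spin":0},{"offset":[0,0.12,0.03],"spin":0},{"offset":[0,0.15,0.03],"spin":0},{"offset":[0,0.18,0.03],"spin":0},{"offset":[0,0.2,0.03],"spin":0},{"offset":[0,0.2,0.03],"spin":0}]' -
python3 - <<'E'
from meas import *
st=manip.read_state();p=manip.camera("wrist");print(st["eef_pos"],np.degrees(st["eef_rot"]),st["wrist_force"])
circ(p,st,"lid_grip",56,(658,80));
hsv=cv2.cvtColor(p["pixels"],cv2.COLOR_RGB2HSV);N=[(431.6,303.5),(492.8,293.5),(554,283.5),(615.2,273.6)]
ax=np.array([.1605,.987])
m=((hsv[...,0]>10)&(hsv[...,0]<28)&(hsv[...,1]>150)&(hsv[...,2]>80)).astype(np.uint8)
for x,y in N:
    mm=np.zeros_like(m);q=np.array([proj(p,(x+s*14*ax[1]+e*56*ax[0],y-s*14*ax[0]+e*56*ax[1],49),st) for s,e in((-1,-1),(1,-1),(1,1),(-1,1))]).astype(np.int32)
    cv2.fillPoly(mm,[q],1);k=(mm&m);n,l,S,_=cv2.connectedComponentsWithStats(k)
    if n<2: print("none",q.tolist());continue
    c,yw,r=maskaxis(p,l==1+np.argmax(S[1:,4]),49,st);print((x,y),"->",np.round(r[0],1),round(yw,1),np.round(sorted(r[1]),1),q.mean(0))
t=manip.camera("top");circ(t,None,"lid_grip",56,(658,80))
E
```

```text
clock: 67.57
eef_pos: [479.1, -89.9, 306.1]
eef_rot: [-3.139, 0.0, -0.204]
wrist_force: [-0.1, -0.2, -0.2]
finger_gap: 42.6
clock: 68.23
eef_pos: [478.8, 112.9, 335.1]
eef_rot: [-3.139, 0.002, -0.201]
wrist_force: [-0.2, -0.4, -0.3]
finger_gap: 42.4
[478.75634659 112.91097698 335.057607  ] [-1.79879121e+02  1.20121322e-01 -1.15256208e+01] [-0.19611887 -0.42558232 -0.29599664]
lid_grip 0.73 ell [657.   81.7] [101. 102.]
(431.6, 303.5) -> [431.2 310.3] 81.6 [24.2 95.1] [170.75 226.25]
(492.8, 293.5) -> [492.7 300.8] 80.8 [23.2 93.4] [165.5  188.25]
(554, 283.5) -> [553.9 290.2] 81.2 [22.8 92.9] [159.75 148.  ]
(615.2, 273.6) -> [615.2 280.1] 80.4 [23.2 93.7] [153.75 104.25]
lid_grip 0.96 ell [655.7  81.7] [ 98.7 102.6]
```

All four tubes read about 7 mm along y from this slanted view. I'll check from straight above, relative to the plate in the same picture.

```bash
python3 -m crank '[{"offset":[0,0.02,0],"spin":0},{"offset":[0,0.04,0],"spin":0},{"offset":[-0.01,0.07,0],"spin":0},{"offset":[-0.02,0.1,0],"spin":0},{"offset":[-0.03,0.13,0],"spin":0},{"offset":[-0.03,0.15,0],"spin":0},{"offset":[-0.03,0.17,0],"spin":0},{"offset":[-0.03,0.17,0],"spin":0}]' 0.45
python3 -m crank '[{"offset":[0,0,0],"spin":0},{"offset":[0,0,0],"spin":0},{"offset":[0,0,0],"spin":0},{"offset":[0,0,0],"spin":0},{"offset":[0,0,0],"spin":0},{"offset":[0,0,0],"spin":0},{"offset":[0,0,0],"spin":0},{"offset":[0,0,0],"spin":0}]' -
python3 - <<'E'
from meas import *
st=manip.read_state();p=manip.camera("wrist");save(p,"w20.png",s=1);print(st["eef_pos"],pose(p,st)[1].round())
hsv=cv2.cvtColor(p["pixels"],cv2.COLOR_RGB2HSV);N=[(431.6,303.5),(492.8,293.5),(554,283.5),(615.2,273.6)]
ax=np.array([.1605,.987])
m=((hsv[...,0]>10)&(hsv[...,0]<28)&(hsv[...,1]>150)&(hsv[...,2]>80)).astype(np.uint8)
for x,y in N:
    mm=np.zeros_like(m);q=np.array([proj(p,(x+s*15*ax[1]+e*65*ax[0],y-s*15*ax[0]+e*65*ax[1],49),st) for s,e in((-1,-1),(1,-1),(1,1),(-1,1))]).astype(np.int32)
    cv2.fillPoly(mm,[q],1);k=(mm&m);n,l,S,_=cv2.connectedComponentsWithStats(k)
    if n<2: print("none");continue
    c,yw,r=maskaxis(p,l==1+np.argmax(S[1:,4]),49,st);print((x,y),"->",np.round(r[0],1),round(yw,1),np.round(sorted(r[1]),1),q.mean(0))
# plate: low-saturation bright pixels + fixture mask
for d in manip.masks_of(p,"fixture")[:1]: c,yw,r=maskaxis(p,d["mask"],8,st);print("fixture mask",d["conf"],np.round(r[0],1),np.round(r[1],1),np.round(r[2],1))
w=((hsv[...,1]<60)&(hsv[...,2]>110)).astype(np.uint8);q=np.array([proj(p,(523.4+s*145*ax[1]+e*75*ax[0],288.5-s*145*ax[0]+e*75*ax[1],8),st) for s,e in((-1,-1),(1,-1),(1,1),(-1,1))]).astype(np.int32)
mm=np.zeros_like(w);cv2.fillPoly(mm,[q],1);n,l,S,_=cv2.connectedComponentsWithStats(w&mm);k=np.isin(l,[i for i in range(1,n) if S[i,4]>80])
c,yw,r=maskaxis(p,k,8,st);print("white plate",np.round(r[0],1),np.round(r[1],1),np.round(r[2],1))
E
```

```text
clock: 69.1
eef_pos: [449.1, 280.8, 335.1]
eef_rot: [-3.14, 0.002, -0.204]
wrist_force: [-0.8, -0.2, 0.2]
finger_gap: 42.0
clock: 69.77
eef_pos: [449.2, 280.6, 335.1]
eef_rot: [-3.14, 0.002, -0.204]
wrist_force: [-0.2, 0.1, 0.1]
finger_gap: 42.2
[449.15224506 280.64773958 335.10813988] [526. 266. 542.]
(431.6, 303.5) -> [430.9 307.2] 80.7 [23.4 89.2] [269. 188.]
(492.8, 293.5) -> [492.4 297.3] 80.6 [22.5 90.3] [267.   147.25]
(554, 283.5) -> [553.5 286.7] 80.8 [22.2 90.1] [264.75 104.  ]
(615.2, 273.6) -> [615.1 276.5] 80.8 [23.3 90.3] [262.5   57.25]
fixture mask 0.28 [324.6 461.4] [ 70.  134.9] 47.3
white plate [522.7 289.6] [120.5 249.7] 80.9
```

From directly above, tubes and plate agree within about 3 mm and all axes lie within 0.3°. Handing in.

```bash
python3 -c "
from cell import manip
print(manip.sign_off(), manip.read_state()['clock'])"
```

```text
the job is handed in; nothing more can be done
the job is handed in; nothing more can be done
```

I laid all four tubes in their V-rests and set the grey metal lid on the pot. Then I opened the cover, pushed the toggle to on, closed the cover over it and handed the job in at about 70 s.

**Last checks**
- **Tubes:** seen from above, their middles are about 3 mm from the nests, relative to the plate in the same picture. Their axes are within 0.3°. An earlier, slanted view had put all four about 7 mm off along their length. I trust the overhead reading.
- **Lid:** its centre is 1–3 mm from the pot's. The scene camera, right after placing, was the outlier at about 8 mm. I saw it level in the picture but did not measure its tilt or height separately.
- **Toggle:** after the push, its tip sat within 1 pixel of where "on" should be, and the finger had met the end stop. It can't be seen under the closed cover.
- **Cover:** the knob and top face are within 2 pixels of the closed position, and pressing down met the stop.

**What went differently**
- The fingertips sit about 25–30 mm behind the stated TCP, so my first two grasps on the first tube closed on nothing. I lowered the grip height after that.
- The lid had been knocked aside before I reached it, so I located it again.
- The purple and brown lids were left alone, and I did not go near the other bystanders. I did not measure their positions at the end.

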